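# Fetch the etchant bottles from the ventilated reagent box

## Robot

A 6-joint arm with a two-finger parallel gripper is mounted at the origin on a cart in front of the work surface, level with it; the furniture and walls round the work are solid. World frame = base frame: x ahead of the robot, y to its left, z up, the work surface at z = 0. Lengths are in mm, angles in rad, forces in N, time in s.
With the tool pointing down it reaches from about 300 to 775 mm from the base axis. Payload 14.6 kg.
Tool frame: the origin (TCP) lies between the finger pads; the fingertips stand 8 mm ahead of it and the grasp point (between the pads) lies 11 mm behind it; z points along the fingers, y is the direction in which the jaws open and shut (so a half turn about z gives the same grasp; the last joint's range is limited). The gripper opens to 94 mm and grips with 3 to 60 N. Pads are 16 mm wide; open, the fingers measure 119 mm over their backs; the gripper's body (75 mm by 177 mm) begins 78 mm behind the grasp point.
Start: joints at [1.154, 0.3, 1.521, -0, 1.321, -0.067], TCP at [188.487, 516.683, 213.446] pointing down, gripper open.
Joint ranges: [-3.03, 3.03], [-0.79, 2.21], [0.23, 2.52], [-1.04, 4.18], [0, 3.07], [-2.55, 2.55]. Speed limits (rad/s): [2.22, 2.22, 2.57, 3.14, 3.14, 3.14].

## Interface

Orientations are given as [roll, pitch, yaw] about the fixed x, y, z axes, in that order (R = Rz(yaw) Ry(pitch) Rx(roll)).
In Python, from cell import manip gives the robot as it stands. The module is installed in compiled form; this text tells all that it offers.
- The arm moves only by the tool send_rows, never from a script. Its argument "series" is a list that holds one entry, the list of rows, each a list of 5 numbers: the opening, from 0 (shut) to 1 (fully open), then the shift along the tool's x, y, z in mm, then the turn about the tool's z in degrees. In form: [[[gripper, dx, dy, dz, roll], ...]]. A call has 1 to 10 rows; each row is the pose to reach, as a shift and turn from the pose commanded when the call began, along the tool's axes at that moment; what a row does not reach only later rows make up. A row lasts 1/10 s, in which the tool goes at most 50 mm and 8.59 degrees, less where a joint would pass 70% of its speed; a pose out of reach is approached as far as the arm can. A call with a gripper value outside its range is refused whole. The fingers move at their own pace and stop on an object; "newtons" is the grip in N (left out, the last holds). Time passes only in rows, so rows that repeat a pose let the fingers close. It gives the time, the measured TCP pose, the force and the opening at its end, in the units of the state.
- manip.read_state(): the state, without advancing time (a new reading comes with each control period).
- manip.camera(name): name is "scene" or "top" or "wrist"; returns a dict with "img" (400x640x3 uint8, red, green, blue), "vfov" (degrees; the focal length in pixels is half the picture's height over the tangent of half this angle, whatever the lens; pixels are square), "cx", "cy" (the principal point, pixels), "dist" ([k1, k2, p1, p2, k3] as OpenCV has them; the pictures are not rectified), "pose" (4x4, takes a point from camera to world coordinates); the wrist camera has in their place "T_tool_cam" (4x4, takes a point from camera to tool coordinates, whose origin is the TCP and whose axes are the flange's). Camera axes: x right, y down, z forward; pixel columns grow to the right and rows downward; lengths in mm; the calibration is good to about 2 mm. A picture is of the moment at which its call begins: read the wrist's pose just before it. There is no depth.
- manip.sign_off(): hands the job in, once; it reports no verdict.
Trained networks look in a picture, given as the dict that the camera call returned (one of the last four; its "shot" number tells which), for a name from the list of things; names that differ only in an ending like _2 or _b are one class to them, and where a whole thing is asked for, a point or a joint stands for the part that bears it (a point fixed in the world has none). Each returns a list of dicts, best first, with "conf" (0 to 1); they miss things now and then, are a little off and sometimes report something else, mostly with a low value. They report only what shows in the picture. A call takes as long as a camera call.
- manip.find_in(target, picture): "rect" ([left, top, width, height] in pixels, round what is visible of it).
- manip.silhouettes(target, picture): "pixels" (400x640 bool, what is visible of it) and "rect" ([left, top, width, height] in pixels, round what is visible of it).
The state is a dict: "clock": time; "joints": joint angles; "qd": joint speeds; "effort": joint torques, N m; "eef_pos": TCP position; "eef_rot": TCP orientation; "wrist_force": force on the tool from outside, world axes, zero at the start; "moment": the same for the moment, N m; "finger_gap": finger opening in mm.
Only numpy, scipy, OpenCV 4.12 (cv2) and the standard library are available. Lean on these libraries where they do the work, as an engineer would, in place of code of your own. Each camera call takes 0.05 s, during which the arm holds its last target. There are 200 camera calls.

## Task

Get the etchant bottles out of the ventilated reagent box: with the hatch still shut, tip the filter's outlet flap over so that it snaps open and leave it open, then raise the hatch, set it on its prop stay and stand every bottle upright on the spill tray while it is propped. Afterwards fold the stay right down and have the hatch fully shut again, and see that every bottle on the tray has its push-on cap pressed fully home. Leave the loose specimen and the objective canister where they stand.

Things in the scene. Friction and masses are not known exactly. Their poses are not given: they have to be found in the camera images.
- reagent_box: light grey ventilated reagent box, fixed, open under its hatch: 190 mm deep (x), 370 wide (y), walls 8, on 14 mm feet, rim 124 high, floor 22 up with three 76 mm square pockets 14 deep for the bottles. Origin: centre of its underside; x points to the hinge side, y left. A grey filter pod (150 mm along x, 120 along y, 124 high, its centre 290 mm left of the box's) stands 45 mm from its left wall
- hatch (a joint): hatch: light-grey-framed clear lid 197 x 370 x 8 mm, 0.32 kg. 0 shut, 1.70 rad at its stop. Soft-close sprung hinge (3 N m s/rad: raise it at 0.5 rad/s or less): let go at its stop it sinks slowly, about 10 s to 1.61 rad, 25 s more to shut; it may be pushed down. Propped, it rests at 1.47 rad on its pin (10 mm thick, on an ear at its right-hand edge, 85 mm from the hinge)
- hatch_hinge (a point): middle of the hatch's hinge line at the top of the box's far wall; the hinge line runs along the box's y. Axes as the box's
- hatch_handle (a point): middle of the bar of the hatch's bow handle: a round dark bar 12 mm thick, 100 mm long along the box's y, 36 mm off the hatch's outer face (clear gap 30 mm), 172 mm from the hinge line; with the hatch shut 168 mm above the worktop. On the hatch: 25 mm of hatch lie beyond the bar towards the free edge
- stay (a joint): prop stay: flat steel bar outside the box's right wall, pivoted near the front, folded level along the wall; its forked end, 185 mm from the pivot, takes the hatch's pin. 0 folded, 0.694 rad raised to its stop, where it carries the hatch. It passes the pin only with the hatch above 1.60 rad; the hatch then sinks into the fork. It stays where left; loaded it cannot fold: lift the hatch first
- stay_knob (a point): centre of the stay's grey grip, a round bar 14 mm thick and 42 mm long along the box's y, sticking out to the right of the box; 85 mm from the stay's pivot; centre 58 mm outside the right wall and, folded, 88 mm above the worktop
- stay_pivot (a point): point on the stay's pivot axis (the axis is parallel to the box's y) level with the middle of the grip. Axes as the box's. The grip lies from here along +x when folded and rises towards z as the stay is raised
- flap (a joint): aluminium flap over the sloping outlet grille on top of the filter pod: 0 shut, leaning back (away from the robot) at 45 degrees on the grille; 1.485 rad fully open, leaning 40 degrees forward on two rubber stops. An over-centre spring snaps it to whichever stop is nearer: the snap point is 0.74 rad; 2 N at the tab start it
- flap_tab (a point): middle of the top edge of the flap's tab: the tab is 40 mm wide along the box's y and 4 mm thick with an 8 mm rolled edge; the top edge is 97 mm from the flap's hinge. With the flap shut the tab stands free over the back of the outlet: the 25 mm below its edge can be reached from behind, where a fingertip may go down to 50 mm below the edge
- flap_hinge (a point): middle of the flap's hinge line, which runs along the box's y at the foot of the flap. Axes as the box's
- spill_tray: grey metal tray with a dark green floor, fixed, 145 mm along its x, 210 mm along its y; floor 2 mm up, rim 16 mm high. Origin at the centre of its underside
- bottle_1_mid (a point): squat amber reagent bottle, upright: round body 56 mm across from 0 to 52 mm up, then a neck under a white cap; 87 mm high with its cap home, 0.22 kg. This point is on its axis, 35 mm above its underside; z is the bottle's axis
- cap_1 (a joint): push-on cap of bottle 1: 0 fully home, at the start 4 to 8 mm up. It slides on stiffly (about 6 N of friction; 10 to 15 N pushes it home) and stays where it is left
- cap_1_top (a point): centre of the top face of the cap of bottle 1, 49 mm across; 87 mm above the bottle's underside when home
- bottle_2_mid (a point): squat amber reagent bottle, upright: round body 56 mm across from 0 to 52 mm up, then a neck under a white cap; 87 mm high with its cap home, 0.22 kg. This point is on its axis, 35 mm above its underside; z is the bottle's axis
- cap_2 (a joint): push-on cap of bottle 2: 0 fully home, at the start 4 to 8 mm up. It slides on stiffly (about 6 N of friction; 10 to 15 N pushes it home) and stays where it is left
- cap_2_top (a point): centre of the top face of the cap of bottle 2, 49 mm across; 87 mm above the bottle's underside when home
- bottle_3_mid (a point): squat amber reagent bottle, upright: round body 56 mm across from 0 to 52 mm up, then a neck under a white cap; 87 mm high with its cap home, 0.22 kg. This point is on its axis, 35 mm above its underside; z is the bottle's axis
- cap_3 (a joint): push-on cap of bottle 3: 0 fully home, at the start 4 to 8 mm up. It slides on stiffly (about 6 N of friction; 10 to 15 N pushes it home) and stays where it is left
- cap_3_top (a point): centre of the top face of the cap of bottle 3, 49 mm across; 87 mm above the bottle's underside when home
- specimen: mounted specimen, a flat round puck 30 mm across, 18 mm high, in front of the box; a bystander
- objective_can: black objective canister, 40 mm across, 72 mm high, behind the box; a bystander

How it is judged:
By the outcome, as a careful person would: the job done as asked, in the order asked, and still so for the second after the job is handed in, with the robot touching nothing.
Of bottle_1, bottle_2, bottle_3 only 2 to 3 are there at a start; the rules pass over those that are not, and their reading is None.
At some moment in a run one of bottle_1, bottle_2, bottle_3 may be knocked a few centimetres aside while the robot is not near it.
It also fails if it takes over 210 s, if anything falls off the work surface, if the arm or the gripper's body presses on something with over 40 N, if the wrist force passes 120 N, or if a joint passes its speed limit or range.

## Working session

There is one attempt and no reset: what is moved stays moved. The work goes in short steps, Python scripts to look and compute and a tool call to move; the robot and the scene stay as the last step left them, time stands still between calls to the robot, and variables do not carry over. Pictures are saved under pics/ and viewed, about 12 in all and at most 16, crops included, and the job is handed in when it is done.

Besides the shell and the picture viewer there is one more tool, called after "Emit:" as name([rows], argument=value, ...), one row to a line, values as JSON. send_rows: Moves the arm, as the interface text tells. Its arguments: {"type":"object","properties":{"series":{"type":"array"},"newtons":{"type":"number"}},"required":["series"]}

```bash
mkdir -p pics; cat > h.py <<'E'
import numpy as np, cv2
from cell import manip
from scipy.spatial.transform import Rotation as R
def K(c):
    f=200/np.tan(np.radians(c['vfov'])/2); return np.array([[f,0,c['cx']],[0,f,c['cy']],[0,0,1.]])
def pose(c,st=None):
    if 'pose' in c: return np.array(c['pose'])
    T=np.eye(4);T[:3,:3]=R.from_euler('xyz',st['eef_rot']).as_matrix();T[:3,3]=st['eef_pos'];return T@np.array(c['T_tool_cam'])
def ray(c,uv,st=None):
    p=cv2.undistortPoints(np.array([[uv]],float),K(c),np.array(c['dist'],float))[0,0]
    T=pose(c,st);return T[:3,3],T[:3,:3]@np.array([p[0],p[1],1.])
def onz(c,uv,z,st=None):
    o,d=ray(c,uv,st);return o+d*(z-o[2])/d[2]
def proj(c,P,st=None):
    T=np.linalg.inv(pose(c,st));q=(T[:3,:3]@np.array(P,float).reshape(-1,3).T).T+T[:3,3]
    return cv2.projectPoints(q.reshape(-1,1,3),np.zeros(3),np.zeros(3),K(c),np.array(c['dist'],float))[0][:,0]
def shot(n,fn=None):
    st=manip.read_state();c=manip.camera(n)
    if fn: cv2.imwrite('pics/'+fn,c['img'][...,::-1])
    return c,st
def S():
    s=manip.read_state()
    print({k:np.round(s[k],3).tolist() for k in ['clock','joints','eef_pos','eef_rot','wrist_force','finger_gap']});return s
E
python3 - <<'E'
from h import *
S()
for n in ['scene','top']:
    c,st=shot(n,n+'0.png'); print(n,c['vfov'],np.round(c['pose'],2).tolist())
    for t in ['reagent_box','hatch','hatch_handle','stay','stay_knob','flap','flap_tab','spill_tray','bottle_1_mid','cap_1_top','specimen','objective_can']:
        print(t,[(np.round(d['rect']).tolist(),round(d['conf'],2)) for d in manip.find_in(t,c)][:4])
E
```

```text
{'clock': 0.0, 'joints': [1.154, 0.3, 1.522, -0.0, 1.321, -0.067], 'eef_pos': [188.379, 516.446, 212.884], 'eef_rot': [-3.14, -0.0, 2.792], 'wrist_force': [-0.35, -0.07, -0.187], 'finger_gap': 94.022}
scene 43.561894988254956 [[-0.78, -0.42, 0.46, -98.31], [-0.62, 0.52, -0.59, 881.99], [0.01, -0.75, -0.67, 1097.02], [0.0, 0.0, 0.0, 1.0]]
reagent_box [([216.0, 179.0, 166.0, 172.0], 0.86)]
hatch [([248.0, 175.0, 132.0, 95.0], 0.96)]
hatch_handle [([248.0, 179.0, 133.0, 95.0], 0.84)]
stay []
stay_knob [([355.0, 181.0, 8.0, 8.0], 0.55)]
flap [([224.0, 259.0, 44.0, 45.0], 0.79)]
flap_tab []
spill_tray [([383.0, 176.0, 42.0, 37.0], 0.69)]
bottle_1_mid []
cap_1_top [([384.0, 175.0, 43.0, 36.0], 0.16)]
specimen []
objective_can [([300.0, 179.0, 10.0, 20.0], 0.45)]
top 48.02978411869847 [[0.02, -0.99, 0.15, 384.68], [-1.0, -0.02, -0.02, 49.47], [0.02, -0.15, -0.99, 1308.99], [0.0, 0.0, 0.0, 1.0]]
reagent_box [([160.0, 169.0, 228.0, 87.0], 0.72)]
hatch [([219.0, 170.0, 150.0, 88.0], 0.9)]
hatch_handle [([220.0, 174.0, 147.0, 83.0], 0.58), ([387.0, 236.0, 82.0, 54.0], 0.51)]
stay [([360.0, 172.0, 24.0, 35.0], 0.8)]
stay_knob [([360.0, 168.0, 28.0, 72.0], 0.77), ([221.0, 175.0, 148.0, 86.0], 0.41)]
flap [([162.0, 193.0, 36.0, 38.0], 0.95)]
flap_tab [([164.0, 195.0, 35.0, 35.0], 0.84)]
spill_tray [([222.0, 171.0, 146.0, 85.0], 0.73), ([387.0, 234.0, 78.0, 56.0], 0.56)]
bottle_1_mid []
cap_1_top []
specimen [([346.0, 269.0, 9.0, 11.0], 0.64)]
objective_can [([344.0, 144.0, 16.0, 16.0], 0.75)]
```

View pics/scene0.png

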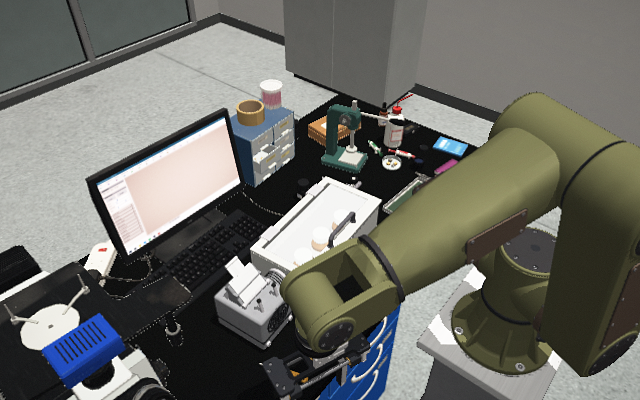

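View pics/top0.png

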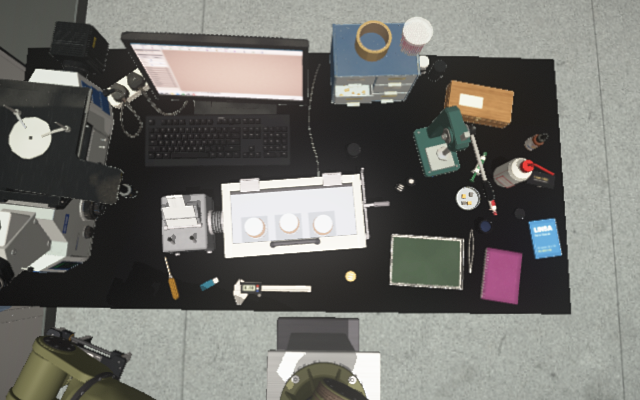

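The top view shows the box at px (221–368, 174–257) slightly turned, three capped bottles near (254,226), (289,222), (323,223), the pod and flap at (186,222), the tray at (427,262), the specimen at (350,276) and the canister at (354,150).

```bash
python3 - <<'E'
from h import *
c,st=shot('top')
im=c['img'][130:300,150:480,::-1]
cv2.imwrite('pics/top1.png',cv2.resize(im,None,fx=2.4,fy=2.4,interpolation=cv2.INTER_CUBIC))
for n,uv,z in [('tray',(427,262),10),('spec',(350.5,276),18),('can',(353,150),60),('b1',(254,226),80),('b2',(289,222),80),('b3',(323,223),80)]: print(n,onz(c,uv,z).round(0))
E
```

```text
tray [ 405. -295.   10.]
spec [362. -73.  18.]
can [719. -75.  60.]
b1 [494. 198.  80.]
b2 [507. 103.  80.]
b3 [506.   9.  80.]
```

View pics/top1.png

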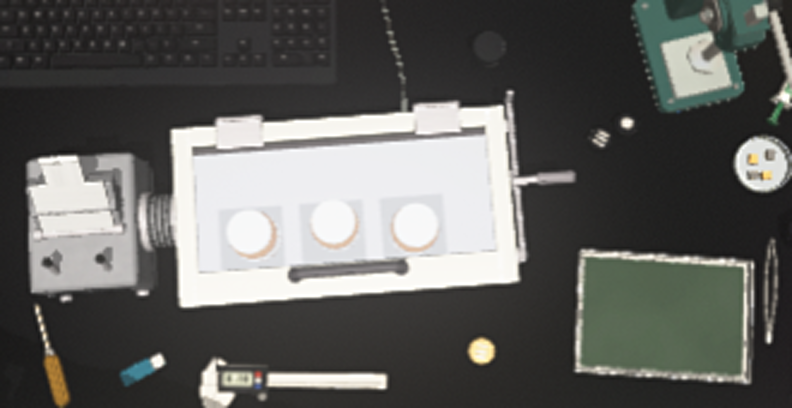

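```bash
python3 - <<'E'
from h import *
from scipy.optimize import least_squares
c,st=shot('top')
u=lambda x,y:(150+(x+.5)/2.4-.5,130+(y+.5)/2.4-.5)
H=np.array([onz(c,u(*p),132)[:2] for p in [(172,129),(503,105),(520,280),(180,307)]])
print(H.round(1)); e=lambda a,b:np.linalg.norm(H[a]-H[b]).round(1)
print('sides',e(0,1),e(1,2),e(2,3),e(3,0))
loc=np.array([(0,185),(0,-185),(-197,-185),(-197,185)],float)
def rt(a,P): return np.array([[np.cos(a),-np.sin(a)],[np.sin(a),np.cos(a)]])@np.array(P,float)
f=lambda p:(np.array([p[:2]+rt(p[2],l) for l in loc])-H).ravel()
r=least_squares(f,[600,100,0]);p=r.x;print('hinge',p.round(3),'res',r.fun.round(1))
L=lambda P:rt(-p[2],np.array(P)-p[:2])
for n,q,z in [('handleL',(295,272),168),('handleR',(404,266),168),('knobtip',(574,177),88),('knobin',(540,180),88),('podBL',(28,160),124),('podFL',(30,293),124),('podFR',(157,290),124),('hingeL flap',(33,236),124),('hingeR flap',(118,233),124),('tabL',(37,159),193),('tabR',(77,156),193),('c1',(250,232),109),('c2',(334,222),109),('c3',(415,225),109)]:
    w=onz(c,u(*q),z); print(n,w.round(0),'hinge-frame',L(w[:2]).round(0))
T=np.array([onz(c,u(*p),16)[:2] for p in [(581,250),(752,262),(748,381),(576,371)]]);print(T.round(0),T.mean(0).round(1),np.linalg.norm(np.diff(T,axis=0),axis=1))
E
```

```text
[[ 601.   282.6]
 [ 635.4  -84.7]
 [ 441.  -103.6]
 [ 405.5  264.9]]
sides 368.9 195.4 370.3 196.3
hinge [6.18774e+02 9.91090e+01 9.40000e-02] res [ 0.3  0.6  0.8 -0.4 -0.9 -0.  -0.3 -0.2]
handleL [444. 139. 168.] hinge-frame [-171.   56.]
handleR [452.  24. 168.] hinge-frame [-173.  -59.]
knobtip [ 562. -172.   88.] hinge-frame [ -82. -264.]
knobin [ 558. -132.   88.] hinge-frame [ -83. -225.]
podBL [564. 442. 124.] hinge-frame [-22. 347.]
podFL [418. 431. 124.] hinge-frame [-169.  349.]
podFR [424. 292. 124.] hinge-frame [-176.  211.]
hingeL flap [480. 431. 124.] hinge-frame [-107.  344.]
hingeR flap [485. 338. 124.] hinge-frame [-110.  251.]
tabL [555. 410. 193.] hinge-frame [-34. 316.]
tabR [559. 369. 193.] hinge-frame [-34. 274.]
c1 [490. 195. 109.] hinge-frame [-119.  108.]
c2 [503. 102. 109.] hinge-frame [-115.   13.]
c3 [501.  11. 109.] hinge-frame [-125.  -77.]
[[ 484. -192.]
 [ 473. -401.]
 [ 331. -392.]
 [ 340. -185.]] [ 406.7 -292.5] [208.34784759 142.12922321 206.27260077]
```

The crop confirms the box: the fit residual is under 1 mm, the sides measure 369–370 mm and 195–196 mm, and the handle and knob land where the description puts them. Next I go above the flap for one close look.

Emit:
send_rows([
  [[0,0,0,-50,0],[0,0,0,-100,0],[0,0,0,-137,0],[0,-50,1,-137,-8],[0,-100,2,-137,-16],[0,-150,3,-137,-25.4],[0,-200,4,-137,-25.4],[0,-250,5,-137,-25.4],[0,-300,6,-137,-25.4],[0,-340,6,-137,-25.4]],
])

```text
clock: 2.4
eef_pos: [511.8, 404.7, 350.4]
eef_rot: [3.142, 0.0, -3.048]
wrist_force: [-0.2, 1.1, 0.7]
finger_gap: 17.5
```

```bash
cat >> h.py <<'E'
def go(P,yaw=None):
    "tool-axis shift & roll from measured pose to world P"
    s=S();M=R.from_euler('xyz',s['eef_rot']).as_matrix()
    d=M.T@(np.array(P,float)-s['eef_pos']);y=s['eef_rot'][2]
    roll=0 if yaw is None else -np.degrees((yaw-y+np.pi/2)%np.pi-np.pi/2)
    print('->',d.round(1),'roll',round(roll,1))
HX,HY,HA=618.8,99.1,0.094
def bw(x,y):
    "hinge-frame xy -> world"
    return np.array([HX+np.cos(HA)*x-np.sin(HA)*y,HY+np.sin(HA)*x+np.cos(HA)*y])
E
python3 - <<'E'
from h import *
S();c,st=shot('wrist','w1.png');print(np.round(c['T_tool_cam'],2).tolist())
for t in ['flap','flap_tab']: print(t,[(np.round(d['rect']).tolist(),round(d['conf'],2)) for d in manip.find_in(t,c)][:4])
E
```

```text
{'clock': 2.4, 'joints': [0.613, 0.498, 0.939, 0.0, 1.704, -1.051], 'eef_pos': [511.835, 404.697, 350.397], 'eef_rot': [3.142, 0.0, -3.048], 'wrist_force': [-0.223, 1.083, 0.742], 'finger_gap': 17.463}
[[0.0, -0.96, -0.27, 79.53], [1.0, 0.0, -0.0, -0.65], [0.0, -0.27, 0.96, -171.33], [0.0, 0.0, 0.0, 1.0]]
flap [([269.0, 153.0, 65.0, 74.0], 0.72)]
flap_tab [([266.0, 151.0, 65.0, 76.0], 0.88)]
```

View pics/w1.png

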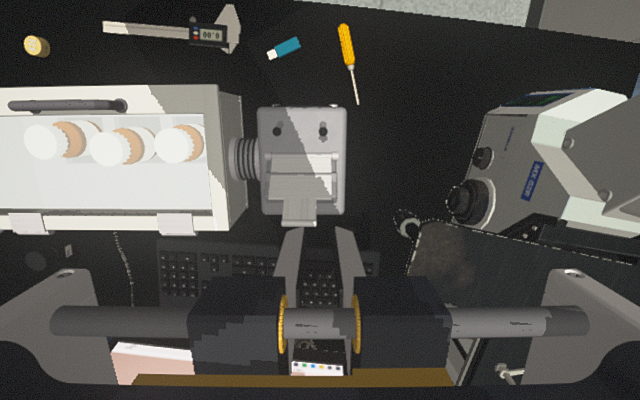

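The wrist view has the robot at the top: the flap is at (303,185), its tab edge at about (281–316, 226), the box is on the left and the fingers at (320,300) are nearly shut. Next I triangulate the tab edge with the top view.

```bash
python3 - <<'E'
from h import *
c,st=shot('wrist');t=manip.camera('top')
u=lambda x,y:(150+(x+.5)/2.4-.5,130+(y+.5)/2.4-.5)
def tri(a,b):
    (o1,d1),(o2,d2)=a,b
    s=np.linalg.lstsq(np.c_[d1,-d2],o2-o1,rcond=None)[0];p,q=o1+s[0]*d1,o2+s[1]*d2;return ((p+q)/2).round(1),np.linalg.norm(p-q).round(1)
print(tri(ray(c,(298.5,226),st),ray(t,u(57,157.5))))
for z in (185,193,200): print(z,onz(c,(298.5,226),z,st).round(1),onz(c,(281,226),z,st).round(1),onz(c,(316,226),z,st).round(1),'hinge',onz(c,(267,173),z-68,st).round(1), onz(c,(337,173),z-68,st).round(1))
pw=onz(t,u(57,157.5),195);go((600,pw[1],330),np.pi+HA)
E
```

```text
(array([554.5, 384.1, 210.2]), np.float64(0.2))
185 [564.2 383.  185. ] [566.2 361.7 185. ] [562.3 404.2 185. ] hinge [516.1 330.8 117. ] [507.4 428.  117. ]
193 [561.1 383.3 193. ] [563.  362.6 193. ] [559.2 404.  193. ] hinge [514.5 332.1 125. ] [505.9 427.4 125. ]
200 [558.4 383.6 200. ] [560.2 363.3 200. ] [556.5 403.9 200. ] hinge [513.1 333.2 132. ] [504.6 426.8 132. ]
{'clock': 2.65, 'joints': [0.616, 0.495, 0.943, 0.0, 1.703, -1.048], 'eef_pos': [509.58, 406.02, 350.3], 'eef_rot': [-3.142, -0.0, -3.048], 'wrist_force': [-0.151, -0.13, -0.513], 'finger_gap': 1.055}
-> [-88.4 -25.6  20.3] roll -0.0
```

Emit:
send_rows([
  [[0,-40,-13,0,0],[0,-80,-26.5,0,0],[0,-80,-26.5,40,0],[0,-80,-26.5,80,0],[0,-80,-26.5,120,0],[0,-80,-26.5,140,0],[0,-80,-26.5,150,0],[0,-80,-26.5,155,0],[0,-80,-26.5,155,0]],
])

```text
clock: 3.55
eef_pos: [591.8, 387.5, 196.4]
eef_rot: [3.141, 0.001, -3.047]
wrist_force: [-0.8, 0.2, 0.9]
finger_gap: 0.3
```

Emit:
send_rows([
  [[0,8,0,0,0],[0,16,0,0,0],[0,24,0,-2,0],[0,34,0,-5,0],[0,44,0,-8,0],[0,54,0,-12,0],[0,64,0,-15,0],[0,74,0,-18,0],[0,84,0,-20,0],[0,94,0,-20,0]],
])

```text
clock: 4.55
eef_pos: [497.5, 378.0, 215.5]
eef_rot: [-3.142, -0.0, -3.048]
wrist_force: [-0.2, 0.2, -0.5]
finger_gap: 0.4
```

```bash
python3 - <<'E'
from h import *
S();c,st=shot('top','t2.png');
im=c['img'][150:270,140:260,::-1]
cv2.imwrite('pics/t2.png',cv2.resize(im,None,fx=4,fy=4,interpolation=cv2.INTER_CUBIC))
E
```

```text
{'clock': 4.55, 'joints': [0.591, 0.468, 1.286, 0.0, 1.388, -1.073], 'eef_pos': [497.494, 378.048, 215.493], 'eef_rot': [-3.142, -0.0, -3.048], 'wrist_force': [-0.173, 0.22, -0.529], 'finger_gap': 0.379}
```

View pics/t2.png

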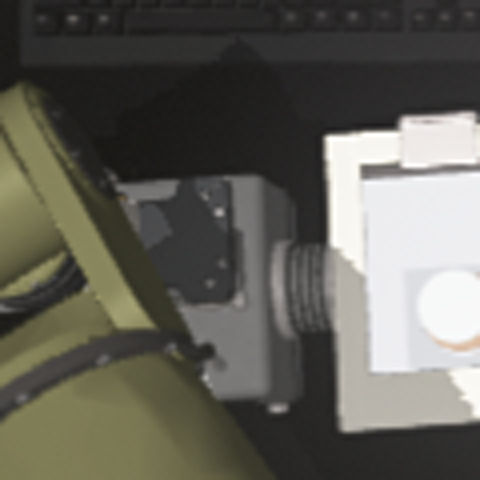

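The black grille is now exposed at (190,240) in the crop, so the flap has come off its seat. I'll lift away and check it from the wrist camera on the way to the handle.

Emit:
send_rows([
  [[0,0,0,-45,0],[0,0,0,-90,0],[0,0,0,-130,0],[0,15,-45,-130,8],[0,27,-90,-130,16],[0,40,-135,-130,24],[0,52,-180,-130,32],[0,62,-225,-130,40],[0,72,-265,-130,48],[0,77,-289,-130,56]],
])

```text
clock: 5.6
eef_pos: [447.9, 81.0, 345.5]
eef_rot: [-3.142, 0.0, 2.251]
wrist_force: [-0.3, 0.3, -0.7]
finger_gap: 0.4
```

Emit:
send_rows([
  [[0.43,0,0,0,8],[0.43,0,0,0,16],[0.43,0,0,0,24],[0.43,0,0,0,32],[0.43,0,0,0,34],[0.43,0,0,0,34]],
])

```text
clock: 6.2
eef_pos: [448.6, 83.2, 345.2]
eef_rot: [-3.141, -0.0, 1.664]
wrist_force: [-0.1, -0.5, -0.0]
finger_gap: 39.6
```

```bash
python3 - <<'E'
from h import *
c,st=shot('wrist','w3.png');t,_=shot('top')
for k in (c,t):
  for n in ['hatch_handle','flap','flap_tab']: print(n,[(np.round(d['rect']).tolist(),round(d['conf'],2)) for d in manip.find_in(n,k)][:4])
b=bw(-172,0);print(b,proj(c,[[*bw(-172,50),168],[*bw(-172,-50),168],[*bw(-103,-243),88]],st))
go((*b,157),np.pi+HA-np.pi/2)
E
```

```text
hatch_handle [([297.0, 21.0, 168.0, 275.0], 0.7)]
flap []
flap_tab []
hatch_handle [([221.0, 175.0, 150.0, 81.0], 0.81)]
flap [([167.0, 223.0, 32.0, 28.0], 0.75)]
flap_tab [([163.0, 226.0, 36.0, 25.0], 0.89)]
[447.55933663  82.95579956] [[318.68206002 140.5286193 ]
 [318.76215189 221.05423293]
 [359.32522792 310.99559512]]
{'clock': 6.6, 'joints': [0.103, 0.017, 1.546, 0.0, 1.579, 0.009], 'eef_pos': [448.786, 83.187, 345.432], 'eef_rot': [-3.142, -0.0, 1.665], 'wrist_force': [-0.677, -0.342, 0.075], 'finger_gap': 40.423}
-> [-1.000e-01 -1.200e+00  1.884e+02] roll -0.0
```

View pics/w3.png

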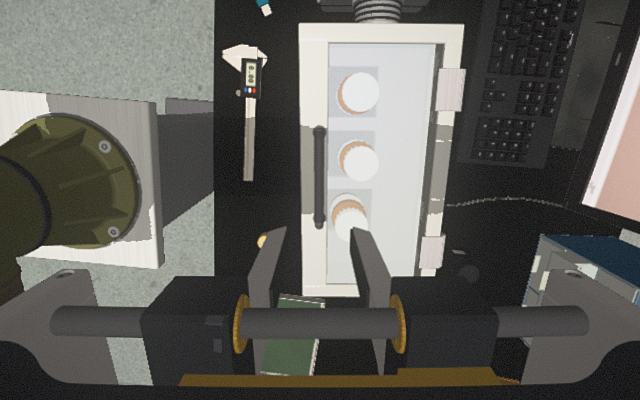

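The wrist view shows the handle bar as a dark line from (319,131) to (319,226), where I predicted it, and the top view detector puts the flap forward, so it is open. I'll go down and grip the bar, and compute the hatch arc at the same time.

Emit:
send_rows([
  [[0.43,0,-1,50,0],[0.43,0,-1,100,0],[0.43,0,-1,140,0],[0.43,0,-1,165,0],[0.43,0,-1,180,0],[0.43,0,-1,188,0],[0.43,0,-1,188,0],[0,0,-1,188,0],[0,0,-1,188,0],[0,0,-1,188,0]],
], newtons=20)

```text
clock: 7.6
eef_pos: [448.1, 83.1, 158.1]
eef_rot: [3.14, -0.0, 1.664]
wrist_force: [-0.5, 0.3, -0.1]
finger_gap: 19.6
```

Emit:
send_rows([
  [[0,0,0,0,0],[0,0,0,0,0],[0,0,0,0,0]],
])

```text
clock: 7.9
eef_pos: [447.9, 83.1, 157.6]
eef_rot: [3.141, -0.0, 1.664]
wrist_force: [0.8, 0.6, -0.3]
finger_gap: 11.2
```

```bash
python3 - <<'E'
from h import *
S()
X=lambda t:-172*np.cos(t)+44*np.sin(t);Z=lambda t:172*np.sin(t)+44*np.cos(t)
t0=0
for k in range(5):
    th=np.minimum(t0+np.arange(1,11)*.042,1.70)
    print(round(t0,2),[[0,0,round(X(t)-X(t0),1),round(-(Z(t)-Z(t0)),1),0] for t in th]);t0=th[-1]
E
```

```text
{'clock': 7.9, 'joints': [0.103, 0.148, 1.845, 0.0, 1.149, 0.01], 'eef_pos': [447.93, 83.116, 157.607], 'eef_rot': [3.141, -0.0, 1.664], 'wrist_force': [0.755, 0.569, -0.275], 'finger_gap': 11.181}
0 [[0, 0, np.float64(2.0), np.float64(-7.2), 0], [0, 0, np.float64(4.3), np.float64(-14.3), 0], [0, 0, np.float64(6.9), np.float64(-21.3), 0], [0, 0, np.float64(9.8), np.float64(-28.1), 0], [0, 0, np.float64(13.0), np.float64(-34.9), 0], [0, 0, np.float64(16.4), np.float64(-41.5), 0], [0, 0, np.float64(20.1), np.float64(-48.0), 0], [0, 0, np.float64(24.1), np.float64(-54.3), 0], [0, 0, np.float64(28.4), np.float64(-60.4), 0], [0, 0, np.float64(32.9), np.float64(-66.3), 0]]
0.42 [[0, 0, np.float64(4.8), np.float64(-5.7), 0], [0, 0, np.float64(9.7), np.float64(-11.3), 0], [0, 0, np.float64(15.0), np.float64(-16.6), 0], [0, 0, np.float64(20.4), np.float64(-21.7), 0], [0, 0, np.float64(26.1), np.float64(-26.6), 0], [0, 0, np.float64(31.9), np.float64(-31.2), 0], [0, 0, np.float64(37.9), np.float64(-35.6), 0], [0, 0, np.float64(44.1), np.float64(-39.7), 0], [0, 0, np.float64(50.5), np.float64(-
[... 764 characters left out ...]
t64(1.7), 0], [0, 0, np.float64(44.5), np.float64(2.9), 0], [0, 0, np.float64(51.8), np.float64(4.5), 0], [0, 0, np.float64(59.0), np.float64(6.4), 0], [0, 0, np.float64(66.2), np.float64(8.6), 0], [0, 0, np.float64(73.2), np.float64(11.0), 0]]
1.68 [[0, 0, np.float64(3.3), np.float64(1.3), 0], [0, 0, np.float64(3.3), np.float64(1.3), 0], [0, 0, np.float64(3.3), np.float64(1.3), 0], [0, 0, np.float64(3.3), np.float64(1.3), 0], [0, 0, np.float64(3.3), np.float64(1.3), 0], [0, 0, np.float64(3.3), np.float64(1.3), 0], [0, 0, np.float64(3.3), np.float64(1.3), 0], [0, 0, np.float64(3.3), np.float64(1.3), 0], [0, 0, np.float64(3.3), np.float64(1.3), 0], [0, 0, np.float64(3.3), np.float64(1.3), 0]]
```

Emit:
send_rows([
  [[0,0,2,-7.2,0],[0,0,4.3,-14.3,0],[0,0,6.9,-21.3,0],[0,0,9.8,-28.1,0],[0,0,13,-34.9,0],[0,0,16.4,-41.5,0],[0,0,20.1,-48,0],[0,0,24.1,-54.3,0],[0,0,28.4,-60.4,0],[0,0,32.9,-66.3,0]],
])

```text
clock: 8.9
eef_pos: [478.8, 86.0, 224.3]
eef_rot: [-3.136, 0.0, 1.665]
wrist_force: [-21.5, -3.9, 4.2]
finger_gap: 11.1
```

Emit:
send_rows([
  [[0,0,4.8,-5.7,0],[0,0,9.7,-11.3,0],[0,0,15,-16.6,0],[0,0,20.4,-21.7,0],[0,0,26.1,-26.6,0],[0,0,31.9,-31.2,0],[0,0,37.9,-35.6,0],[0,0,44.1,-39.7,0],[0,0,50.5,-43.6,0],[0,0,57.1,-47.1,0]],
])

```text
clock: 9.9
eef_pos: [536.4, 91.3, 274.8]
eef_rot: [-3.142, 0.0, 1.664]
wrist_force: [-22.1, -4.7, 20.8]
finger_gap: 11.3
```

Emit:
send_rows([
  [[0,0,6.3,-4.3,0],[0,0,13,-8.3,0],[0,0,19.8,-11,0],[0,0,26.8,-13.5,0],[0,0,33.9,-15.6,0],[0,0,41,-17.5,0],[0,0,48.3,-19,0],[0,0,55.6,-20.2,0],[0,0,63,-21.2,0],[0,0,70.5,-21.8,0]],
])

```text
clock: 10.9
eef_pos: [607.6, 97.9, 295.1]
eef_rot: [3.14, 0.0, 1.664]
wrist_force: [-9.6, -2.6, 10.5]
finger_gap: 11.3
```

```bash
python3 - <<'E'
from h import *
s=S();g=np.array(s['eef_pos'])+[0,0,11];d=np.array(g[:2])-[HX,HY];X=d@[np.cos(HA),np.sin(HA)];Z=g[2]-124
print(X,Z,np.hypot(X,Z),np.hypot(172,44),'theta',np.arctan2(Z,-X)-np.arctan2(44,172))
go((*bw(-83,-243),77),np.pi+HA-np.pi/2)
E
```

```text
{'clock': 10.9, 'joints': [0.1, 0.407, 1.191, -0.0, 1.543, 0.007], 'eef_pos': [607.56, 97.85, 295.133], 'eef_rot': [3.14, 0.0, 1.664], 'wrist_force': [-9.564, -2.589, 10.546], 'finger_gap': 11.263}
-11.307381338323948 182.13293401752088 182.48359522587472 177.53872816937718 theta 1.2583496928880915
{'clock': 10.9, 'joints': [0.1, 0.407, 1.191, -0.0, 1.543, 0.007], 'eef_pos': [607.56, 97.85, 295.133], 'eef_rot': [3.14, 0.0, 1.664], 'wrist_force': [-9.564, -2.589, 10.546], 'finger_gap': 11.263}
-> [-242.8  -71.8  218.2] roll -0.0
```

Emit:
send_rows([
  [[0,0,7.5,-0.3,0],[0,0,15,-0.4,0],[0,0,22.4,-0.2,0],[0,0,29.8,0.3,0],[0,0,37.2,1.2,0],[0,0,44.6,2.4,0],[0,0,52,3.9,0],[0,0,59.2,5.8,0],[0,0,66.4,8,0],[0,0,73.5,10.5,0]],
])

```text
clock: 11.9
eef_pos: [681.0, 104.6, 284.4]
eef_rot: [3.14, 0.0, 1.664]
wrist_force: [-8.6, -3.3, 3.7]
finger_gap: 11.2
```

Emit:
send_rows([
  [[0,0,2,0.5,0],[0,0,3,0.7,0],[0,0,3,0.7,0]],
])

```text
clock: 12.2
eef_pos: [684.3, 105.0, 282.9]
eef_rot: [3.139, 0.0, 1.664]
wrist_force: [2.0, -2.6, 5.6]
finger_gap: 11.0
```

```bash
cat >> h.py <<'E'
def theta(s,off=40,hz=128):
    g=np.array(s['eef_pos'])+[0,0,11];d=g[:2]-[HX,HY];X=d@[np.cos(HA),np.sin(HA)];Z=g[2]-hz
    print('X',X.round(1),'Z',Z.round(1),'r',np.hypot(X,Z).round(1),'theta',(np.arctan2(Z,-X)-np.arctan2(off,172)).round(3))
E
python3 - <<'E'
from h import *
s=S();theta(s)
go((*bw(-83,-252),77),np.pi+HA-np.pi/2)
E
```

```text
{'clock': 12.2, 'joints': [0.099, 0.607, 0.927, -0.0, 1.605, 0.006], 'eef_pos': [684.312, 104.994, 282.85], 'eef_rot': [3.139, 0.0, 1.664], 'wrist_force': [1.987, -2.641, 5.581], 'finger_gap': 10.965}
X 65.8 Z 165.9 r 178.4 theta 1.72
{'clock': 12.2, 'joints': [0.099, 0.607, 0.927, -0.0, 1.605, 0.006], 'eef_pos': [684.312, 104.994, 282.85], 'eef_rot': [3.139, 0.0, 1.664], 'wrist_force': [1.987, -2.641, 5.581], 'finger_gap': 10.965}
-> [-251.8 -149.2  205.5] roll -0.0
```

Emit:
send_rows([
  [[0.3,0,0,0,0],[0.3,0,0,0,0],[0.3,0,0,-40,0],[0.3,0,0,-70,0],[0.43,-42,-20,-70,0],[0.43,-84,-45,-70,0],[0.43,-126,-70,-70,0],[0.43,-168,-95,-70,0],[0.43,-210,-120,-70,0],[0.43,-252,-149,-70,0]],
])

```text
clock: 13.2
eef_pos: [558.3, -160.0, 351.3]
eef_rot: [-3.141, -0.0, 1.665]
wrist_force: [0.3, -0.3, -0.9]
finger_gap: 40.5
```

Emit:
send_rows([
  [[0.43,0,0,45,0],[0.43,0,0,90,0],[0.43,0,0,135,0],[0.43,0,0,180,0],[0.43,0,0,220,0]],
])

```text
clock: 13.7
eef_pos: [558.9, -158.3, 129.4]
eef_rot: [-3.141, -0.001, 1.664]
wrist_force: [0.9, -0.4, 0.4]
finger_gap: 40.1
```

```bash
python3 - <<'E'
from h import *
c,st=shot('wrist','w4.png')
print(proj(c,[[*bw(-83,-222),88],[*bw(-83,-264),88]],st))
go((*bw(-83,-252),77),np.pi+HA-np.pi/2)
E
```

```text
[[320.88044175 184.58197365]
 [320.80523214 236.96917766]]
{'clock': 13.75, 'joints': [-0.339, 0.454, 1.529, 0.0, 1.168, -0.433], 'eef_pos': [556.487, -157.493, 122.908], 'eef_rot': [-3.133, -0.004, 1.664], 'wrist_force': [-1.635, 0.026, -6.321], 'finger_gap': 40.756}
-> [-2.6  3.5 45.9] roll -0.0
```

View pics/w4.png

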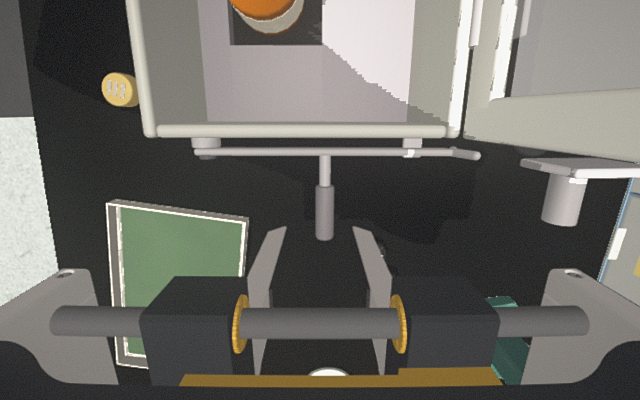

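```bash
python3 - <<'E'
from h import *
S();c,st=shot('wrist');S()
L=lambda w:np.array([[np.cos(HA),np.sin(HA)],[-np.sin(HA),np.cos(HA)]])@(w[:2]-[HX,HY])
for z in (200,210,220): print(z,'pin tip',L(onz(c,(560,215),z,st)).round(0),'pin left',L(onz(c,(542,210),z,st)).round(0),'root',L(onz(c,(566,178),z,st)).round(0),'ear',L(onz(c,(525,163),z,st)).round(0))
E
```

```text
{'clock': 13.75, 'joints': [-0.339, 0.454, 1.529, 0.0, 1.168, -0.433], 'eef_pos': [556.487, -157.493, 122.908], 'eef_rot': [-3.133, -0.004, 1.664], 'wrist_force': [-1.635, 0.026, -6.321], 'finger_gap': 40.756}
{'clock': 13.8, 'joints': [-0.339, 0.451, 1.524, 0.0, 1.175, -0.433], 'eef_pos': [557.137, -157.72, 126.611], 'eef_rot': [-3.134, -0.004, 1.664], 'wrist_force': [-0.822, 0.333, -0.287], 'finger_gap': 40.684}
200 pin tip [  -3. -204.] pin left [ -10. -202.] root [  -4. -191.] ear [ -19. -186.]
210 pin tip [ -12. -201.] pin left [ -18. -199.] root [ -13. -189.] ear [ -26. -185.]
220 pin tip [ -20. -197.] pin left [ -26. -196.] root [ -21. -187.] ear [ -33. -183.]
```

Emit:
send_rows([
  [[0.43,0,0,25,0],[0.43,0,0,45,0],[0.43,0,0,55,0],[0.43,0,0,55,0],[0,0,0,55,0],[0,0,0,55,0],[0,0,0,55,0],[0,0,0,55,0],[0,0,0,55,0]],
], newtons=30)

```text
clock: 14.7
eef_pos: [562.5, -158.9, 78.4]
eef_rot: [3.133, 0.002, 1.664]
wrist_force: [17.0, 0.6, -1.0]
finger_gap: 13.2
```

Emit:
send_rows([
  [[0,0,-0.3,-7.4,0],[0,0,-1.3,-14.7,0],[0,0,-2.9,-21.9,0],[0,0,-5.1,-28.9,0],[0,0,-7.9,-35.7,0],[0,0,-11.3,-42.3,0],[0,0,-15.2,-48.5,0],[0,0,-19.7,-54.3,0],[0,0,-20.7,-55.4,0],[0,0,-20.7,-55.4,0]],
])

```text
clock: 15.7
eef_pos: [542.9, -160.9, 136.0]
eef_rot: [3.129, 0.004, 1.664]
wrist_force: [16.2, 2.2, 12.7]
finger_gap: 13.0
```

```bash
python3 - <<'E'
from h import *
s=S();d=np.array(s['eef_pos'])[:2]-[HX,HY];print('X',d@[np.cos(HA),np.sin(HA)],'z grasp',s['eef_pos'][2]+11)
c,st=shot('wrist','w5.png')
E
```

```text
{'clock': 15.7, 'joints': [-0.354, 0.402, 1.571, 0.002, 1.155, -0.448], 'eef_pos': [542.946, -160.866, 135.968], 'eef_rot': [3.129, 0.004, 1.664], 'wrist_force': [16.153, 2.192, 12.703], 'finger_gap': 12.972}
X -99.91995321110707 z grasp 146.96824890454695
```

View pics/w5.png

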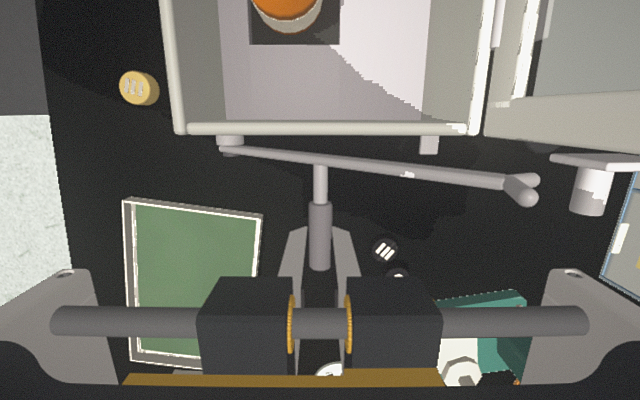

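Emit:
send_rows([
  [[0,0,0.5,-2,0],[0,0,1,-4,0],[0,0,1,-4,0]],
])

```text
clock: 16.05
eef_pos: [542.6, -160.6, 137.1]
eef_rot: [3.134, 0.002, 1.664]
wrist_force: [21.1, -1.1, -6.5]
finger_gap: 13.1
```

Emit:
send_rows([
  [[0,0,-1.5,-2.5,0],[0,0,-1.5,-2.5,0]],
])

```text
clock: 16.25
eef_pos: [541.8, -160.5, 138.2]
eef_rot: [3.132, 0.002, 1.664]
wrist_force: [35.4, -0.8, -24.7]
finger_gap: 13.3
```

Emit:
send_rows([
  [[0.43,0,1,1,0],[0.43,0,1,1,0],[0.43,0,1,-40,0],[0.43,0,1,-85,-8],[0.8,0,1,-130,-16],[0.8,0,1,-175,-24],[0.8,0,1,-215,-32],[0.8,0,1,-215,-40],[0.8,0,1,-215,-48],[0.8,0,1,-215,-56]],
])

```text
clock: 17.25
eef_pos: [539.1, -160.6, 353.8]
eef_rot: [-3.142, 0.0, 2.647]
wrist_force: [-0.0, 0.3, 0.2]
finger_gap: 75.4
```

Emit:
send_rows([
  [[0.8,0,0,0,-8],[0.8,0,0,0,-16],[0.8,0,0,0,-24],[0.8,0,0,0,-32],[0.8,0,0,0,-34],[0.8,0,0,0,-34]],
])

```text
clock: 17.85
eef_pos: [539.1, -160.6, 353.6]
eef_rot: [-3.142, -0.0, -3.048]
wrist_force: [-0.2, -0.3, 0.2]
finger_gap: 75.1
```

```bash
python3 - <<'E'
from h import *
go((*bw(-130,0),340),np.pi+HA)
E
```

```text
{'clock': 17.85, 'joints': [-0.355, 0.268, 1.243, -0.0, 1.631, -2.019], 'eef_pos': [539.095, -160.569, 353.62], 'eef_rot': [-3.142, -0.0, -3.048], 'wrist_force': [-0.177, -0.274, 0.238], 'finger_gap': 75.095}
-> [ 26.3 251.   13.6] roll -0.0
```

Emit:
send_rows([
  [[0.8,5,45,0,0],[0.8,10,90,4,0],[0.8,15,135,8,0],[0.8,20,180,12,0],[0.8,26,225,14,0],[0.8,26,251,14,0],[0.8,26,251,14,0],[0.8,26,251,14,0]],
])

```text
clock: 18.65
eef_pos: [489.9, 86.8, 339.5]
eef_rot: [-3.141, 0.0, -3.048]
wrist_force: [-0.3, -0.1, -0.3]
finger_gap: 75.1
```

Emit:
send_rows([
  [[0.8,0,0,0,0],[0.8,0,0,0,0],[0.8,0,0,0,0],[0.8,0,0,0,0],[0.8,0,0,0,0],[0.8,0,0,0,0],[0.8,0,0,0,0],[0.8,0,0,0,0],[0.8,0,0,0,0],[0.8,0,0,0,0]],
])

```text
clock: 19.65
eef_pos: [490.0, 86.9, 339.4]
eef_rot: [-3.142, 0.0, -3.048]
wrist_force: [-0.4, -0.0, -0.5]
finger_gap: 75.1
```

Emit:
send_rows([
  [[0.8,0,0,0,0],[0.8,0,0,0,0],[0.8,0,0,0,0],[0.8,0,0,0,0],[0.8,0,0,0,0],[0.8,0,0,0,0],[0.8,0,0,0,0],[0.8,0,0,0,0],[0.8,0,0,0,0],[0.8,0,0,0,0]],
])

```text
clock: 20.65
eef_pos: [490.0, 86.9, 339.3]
eef_rot: [3.142, 0.0, -3.048]
wrist_force: [-1.0, -0.1, -0.7]
finger_gap: 75.0
```

Emit:
send_rows([
  [[0.8,0,0,0,0],[0.8,0,0,0,0],[0.8,0,0,0,0],[0.8,0,0,0,0],[0.8,0,0,0,0],[0.8,0,0,0,0],[0.8,0,0,0,0],[0.8,0,0,0,0],[0.8,0,0,0,0],[0.8,0,0,0,0]],
])

```text
clock: 21.65
eef_pos: [490.0, 86.9, 339.4]
eef_rot: [3.142, 0.0, -3.048]
wrist_force: [0.5, -0.0, -0.7]
finger_gap: 75.3
```

Emit:
send_rows([
  [[0.8,0,0,0,0],[0.8,0,0,0,0],[0.8,0,0,0,0],[0.8,0,0,0,0],[0.8,0,0,0,0],[0.8,0,0,0,0],[0.8,0,0,0,0],[0.8,0,0,0,0],[0.8,0,0,0,0],[0.8,0,0,0,0]],
])

```text
clock: 22.65
eef_pos: [490.0, 86.9, 339.3]
eef_rot: [-3.142, -0.0, -3.048]
wrist_force: [-0.4, -0.2, 0.4]
finger_gap: 75.2
```

```bash
cat >> h.py <<'E'
def L(w): return np.array([[np.cos(HA),np.sin(HA)],[-np.sin(HA),np.cos(HA)]])@(np.array(w[:2])-[HX,HY])
def caps(c,st,z):
    for n in ['cap_1_top','bottle_1_mid']:
        for d in manip.silhouettes(n,c):
            m=d['pixels'];v,u=np.nonzero(m);l,t,w,h=d['rect']
            W=onz(c,(u.mean(),v.mean()),z,st)
            print(n,round(d['conf'],2),np.round(d['rect']).tolist(),'cen',u.mean().round(),v.mean().round(),'world',W.round(1),'loc',L(W).round(1))
E
python3 - <<'E'
from h import *
c,st=shot('wrist','w6.png');caps(c,st,100)
for y in (92,0,-92): print(proj(c,[*bw(-100,y),100],st))
E
```

```text
cap_1_top 0.79 [380.0, 163.0, 34.0, 36.0] cen 396.0 183.0 world [493.1 197.1 100. ] loc [-116.   109.4]
bottle_1_mid 0.66 [365.0, 155.0, 50.0, 45.0] cen 391.0 178.0 world [487.  188.2 100. ] loc [-122.9  101.1]
[[383.22772124 193.50274679]]
[[319.66848193 193.50761811]]
[[256.11926477 193.52468265]]
```

View pics/w6.png

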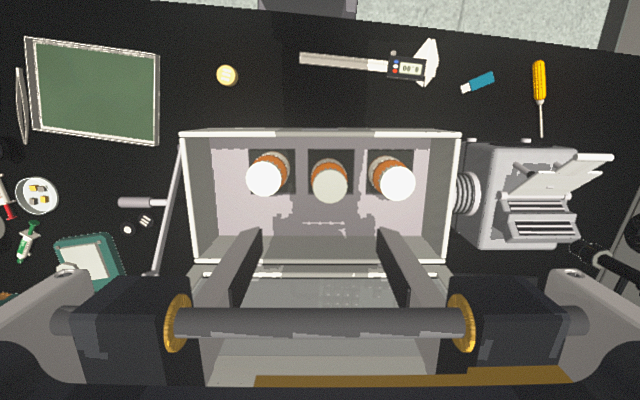

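The view shows the flap leaning forward at (570,170), the stay raised at (165,205), and cap tops at about (267,178), (330,183) and (397,181).

```bash
python3 - <<'E'
from h import *
c,st=shot('wrist')
for uv in [(266,177),(330,183),(397,181)]:
    W=onz(c,uv,101,st);print(W.round(1),L(W).round(1))
# body edges check by bottom ring of visible amber
W=onz(c,(397,181),101,st);
go((*W[:2],37),np.pi+HA)
g=c['img'][130:215,230:430].astype(int); m=((g.min(2)>200)).astype(np.uint8)
n,l,s,ce=cv2.connectedComponentsWithStats(m)
for i in range(1,n):
    if s[i,4]>300: print(s[i],ce[i]+[230,130])
E
```

```text
[501.9  11.4 101. ] [-124.6  -76.3]
[502.1 102.9 101. ] [-115.8   14.7]
[490.2 197.9 101. ] [-118.7  110.4]
{'clock': 22.85, 'joints': [0.102, 0.115, 1.455, 0.0, 1.571, -1.562], 'eef_pos': [490.032, 86.905, 339.348], 'eef_rot': [3.142, -0.0, -3.048], 'wrist_force': [0.407, -0.003, -0.042], 'finger_gap': 75.108}
-> [-10.6 110.4 302.3] roll -0.0
[   0   19   62   66 1836] [257.87418301 179.6835512 ]
[ 150   19   50   59 1494] [405.15528782 179.5729585 ]
[128  20  45  65 507] [370.96449704 195.74358974]
[ 84  41  33  31 816] [329.59558824 186.00612745]
```

Emit:
send_rows([
  [[0.8,-5,45,0,0],[0.8,-10.5,90,0,0],[0.8,-10.5,110.5,0,0],[0.8,-10.5,110.5,45,0],[0.8,-10.5,110.5,90,0],[0.8,-10.5,110.5,135,0],[0.8,-10.5,110.5,180,0],[0.8,-10.5,110.5,220,0],[0.8,-10.5,110.5,250,0],[0.8,-10.5,110.5,265,0]],
])

```text
clock: 23.85
eef_pos: [489.0, 197.5, 71.6]
eef_rot: [-3.141, -0.003, -3.048]
wrist_force: [0.3, -1.1, 0.3]
finger_gap: 75.5
```

Emit:
send_rows([
  [[0.8,0,0,12,0],[0.8,0,0,24,0],[0.8,0,0,32,0],[0.8,0,0,32,0],[0,0,0,32,0],[0,0,0,32,0],[0,0,0,32,0],[0,0,0,32,0],[0,0,0,32,0],[0,0,0,32,0]],
], newtons=25)

```text
clock: 24.85
eef_pos: [491.1, 197.6, 43.4]
eef_rot: [-3.141, 0.002, -3.048]
wrist_force: [-1.2, -7.0, 9.1]
finger_gap: 56.0
```

Emit:
send_rows([
  [[0,0,0,-10,0],[0,0,0,-30,0],[0,0,0,-65,0],[0,0,0,-105,0],[0,0,0,-145,0],[0,0,0,-185,0],[0,0,0,-215,0],[0,0,0,-215,0]],
])

```text
clock: 25.65
eef_pos: [491.1, 198.4, 261.9]
eef_rot: [3.14, 0.007, -3.048]
wrist_force: [0.2, -0.2, -2.0]
finger_gap: 55.7
```

```bash
cat >> h.py <<'E'
TA=-0.053
def tw(x,y): return np.array([406.7+np.cos(TA)*x-np.sin(TA)*y,-292.5+np.sin(TA)*x+np.cos(TA)*y])
TY=1.518
E
python3 - <<'E'
from h import *
go((*tw(0,-66),257),TY)
c,st=shot('wrist')
for n in ['bottle_1_mid','cap_1_top','hatch','stay']:
    print(n,[(np.round(d['rect']).tolist(),round(d['conf'],2)) for d in manip.find_in(n,c)][:4])
E
```

```text
{'clock': 25.65, 'joints': [0.315, 0.216, 1.513, 0.0, 1.405, -1.35], 'eef_pos': [491.121, 198.448, 261.947], 'eef_rot': [3.14, 0.007, -3.048], 'wrist_force': [0.191, -0.239, -1.957], 'finger_gap': 55.664}
-> [ 139.7 -546.2    3. ] roll -81.6
bottle_1_mid [([261.0, 196.0, 116.0, 169.0], 0.92)]
cap_1_top [([213.0, 159.0, 58.0, 53.0], 0.43)]
hatch [([93.0, 288.0, 309.0, 98.0], 0.59), ([212.0, 168.0, 45.0, 43.0], 0.37)]
stay [([2.0, 161.0, 50.0, 149.0], 0.85)]
```

Emit:
send_rows([
  [[0,10,-40,0,4],[0,24,-90,0,12],[0,37,-140,0,20],[0,50,-190,0,28],[0,63,-240,0,36],[0,76,-290,0,44],[0,89,-340,0,52],[0,102,-390,0,60],[0,115,-440,0,68],[0,127,-485,0,76]],
])

```text
clock: 26.9
eef_pos: [409.7, -288.6, 256.4]
eef_rot: [-3.141, -0.001, 1.903]
wrist_force: [1.4, 1.2, -2.9]
finger_gap: 55.8
```

```bash
python3 - <<'E'
from h import *
go((*tw(0,-66),38),TY)
E
```

```text
{'clock': 26.9, 'joints': [-0.687, 0.16, 1.593, 0.0, 1.391, -1.019], 'eef_pos': [409.673, -288.649, 256.351], 'eef_rot': [-3.141, -0.001, 1.903], 'wrist_force': [1.447, 1.19, -2.949], 'finger_gap': 55.819}
-> [-64.1 -28.7 218.3] roll 22.0
```

Emit:
send_rows([
  [[0,-25,-12,0,8],[0,-50,-24,0,16],[0,-60,-27,40,22],[0,-60,-27,80,22],[0,-60,-27,110,22],[0,-60,-27,130,22],[0,-60,-27,130,22]],
])

```text
clock: 27.6
eef_pos: [403.7, -351.1, 123.8]
eef_rot: [-3.137, -0.005, 1.525]
wrist_force: [-0.3, -0.6, -1.5]
finger_gap: 55.5
```

```bash
python3 - <<'E'
from h import *
go((*tw(0,-66),38),TY)
c,st=shot('wrist','w7.png');print(proj(c,[[*tw(-72.5,-105),16],[*tw(72.5,-105),16],[*tw(-72.5,105),16],[*tw(72.5,105),16]],st))
E
```

```text
{'clock': 27.6, 'joints': [-0.784, 0.362, 1.658, 0.0, 1.128, -0.738], 'eef_pos': [403.749, -351.136, 123.759], 'eef_rot': [-3.137, -0.005, 1.525], 'wrist_force': [-0.258, -0.598, -1.483], 'finger_gap': 55.504}
-> [-7.7  0.2 85.7] roll 0.4
[[249.27354598 240.67289553]
 [389.87607871 241.84995159]
 [236.13232583  11.91056778]
 [406.68397123  12.98749264]]
```

View pics/w7.png

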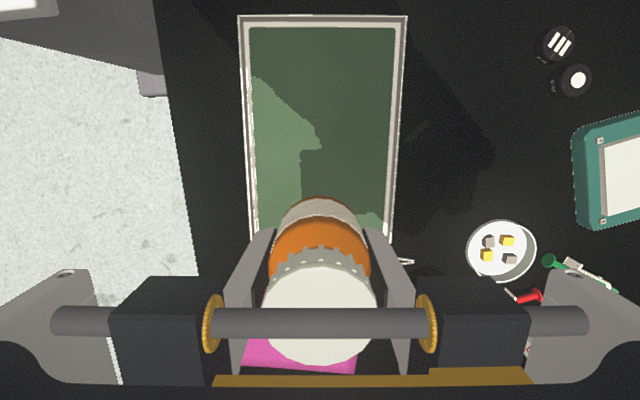

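The tray corners in the view are at (240,15) and (406,15), matching my prediction to about 3 px, and the bottle hangs straight. I'll lower it now.

Emit:
send_rows([
  [[0,-6,0,25,0],[0,-6,0,50,0],[0,-6,0,70,0],[0,-6,0,80,0],[0,-6,0,86,0],[0,-6,0,88,0],[0,-6,0,88,0]],
])

```text
clock: 28.35
eef_pos: [405.2, -358.7, 40.1]
eef_rot: [3.141, 0.001, 1.525]
wrist_force: [-0.5, -0.8, -2.7]
finger_gap: 55.8
```

```bash
python3 - <<'E'
from h import *
go((*tw(0,-66),36),TY)
E
```

```text
{'clock': 28.35, 'joints': [-0.792, 0.488, 1.702, -0.0, 0.95, -0.746], 'eef_pos': [405.157, -358.708, 40.103], 'eef_rot': [3.141, 0.001, 1.525], 'wrist_force': [-0.529, -0.794, -2.651], 'finger_gap': 55.781}
-> [ 0.2 -2.   4.1] roll 0.4
```

Emit:
send_rows([
  [[0,0,0,2,0],[0,0,0,3,0],[0,0,0,3,0],[0.8,0,0,3,0],[0.8,0,0,3,0],[0.8,0,0,3,0],[0.8,0,0,-20,0],[0.8,0,0,-60,0],[0.8,0,0,-105,0],[0.8,0,0,-150,0]],
])

```text
clock: 29.35
eef_pos: [404.6, -358.2, 191.2]
eef_rot: [-3.141, -0.0, 1.525]
wrist_force: [0.0, -0.0, -0.3]
finger_gap: 75.5
```

```bash
python3 - <<'E'
from h import *
t,_=shot('top')
for n in ['cap_1_top','bottle_1_mid','stay','hatch']:
    for d in manip.find_in(n,t)[:4]:
        l,tp,w,h=d['rect'];W=onz(t,(l+w/2,tp+h/2),95 );print(n,np.round(d['rect']).tolist(),round(d['conf'],2),W.round(0),L(W).round(0))
go((*bw(-124,-20),250),np.pi+HA)
E
```

```text
cap_1_top [448.0, 258.0, 18.0, 17.0] 0.64 [ 392. -354.   95.] [-268. -430.]
cap_1_top [157.0, 146.0, 234.0, 109.0] 0.2 [563. 144.  95.] [-52.  50.]
bottle_1_mid [442.0, 250.0, 30.0, 22.0] 0.84 [ 407. -355.   95.] [-253. -432.]
stay [365.0, 207.0, 25.0, 28.0] 0.53 [ 513. -138.   95.] [-128. -226.]
hatch [206.0, 146.0, 166.0, 38.0] 0.61 [663. 108.  95.] [45.  5.]
{'clock': 29.6, 'joints': [-0.792, 0.3, 1.58, 0.0, 1.262, -0.746], 'eef_pos': [404.59, -358.176, 188.628], 'eef_rot': [-3.141, -0.001, 1.525], 'wrist_force': [-0.464, -0.808, 0.061], 'finger_gap': 75.203}
-> [429.6  72.8 -61.2] roll 82.0
```

Emit:
send_rows([
  [[0.8,20,5,-45,0],[0.8,60,10,-85,-8],[0.8,105,15,-111,-16],[0.8,150,22,-111,-24],[0.8,195,30,-111,-32],[0.8,245,38,-111,-40],[0.8,295,46,-111,-48],[0.8,345,54,-111,-56],[0.8,395,60,-111,-64],[0.8,445,64,-111,-72]],
])

```text
clock: 30.6
eef_pos: [488.7, 82.8, 298.7]
eef_rot: [-3.14, -0.002, 2.787]
wrist_force: [1.5, -0.1, -0.1]
finger_gap: 75.2
```

Emit:
send_rows([
  [[0.8,0,0,0,-8],[0.8,0,0,0,-16],[0.8,0,0,0,-24],[0.8,0,0,0,-26],[0.8,0,0,0,-26]],
])

```text
clock: 31.1
eef_pos: [488.8, 80.8, 298.8]
eef_rot: [-3.142, -0.003, -3.048]
wrist_force: [0.9, 0.1, -0.2]
finger_gap: 74.8
```

```bash
python3 - <<'E'
from h import *
c,st=shot('wrist','w8.png')
caps(c,st,101)
print(proj(c,[[502.1,102.9,101],[501.9,11.4,101]],st))
go((502.1,102.9,42),np.pi+HA)
E
```

```text
cap_1_top 0.76 [2.0, 48.0, 17.0, 37.0] cen 8.0 68.0 world [ 386.3 -307.   101. ] loc [-269.6 -382.5]
bottle_1_mid 0.98 [0.0, 46.0, 63.0, 46.0] cen 31.0 71.0 world [ 387.1 -278.1  101. ] loc [-266.1 -353.8]
[[335.68730472 191.71813398]
 [265.18621632 185.10376866]]
{'clock': 31.25, 'joints': [0.09, 0.124, 1.535, -0.0, 1.484, -1.573], 'eef_pos': [488.878, 80.742, 299.54], 'eef_rot': [-3.142, -0.001, -3.049], 'wrist_force': [0.546, 0.154, 0.337], 'finger_gap': 74.859}
-> [-15.6  20.8 257.5] roll -0.1
```

View pics/w8.png

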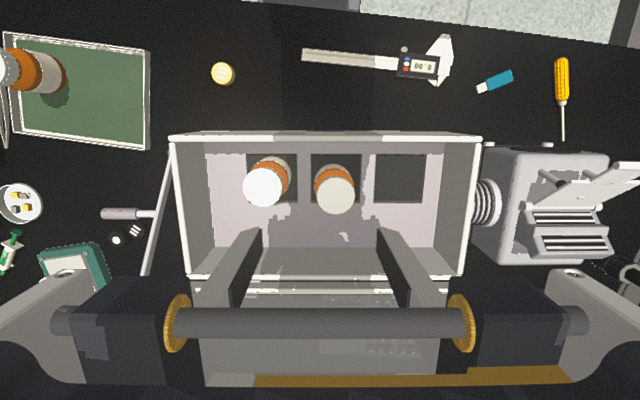

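The remaining caps are at (336,194) and (264,186), as predicted, and the first bottle stands on the tray at (20,70). I'll pick the middle one.

Emit:
send_rows([
  [[0.8,-8,10,20,0],[0.8,-15.5,21,50,0],[0.8,-15.5,21,95,0],[0.8,-15.5,21,140,0],[0.8,-15.5,21,180,0],[0.8,-15.5,21,210,0],[0.8,-15.5,21,230,0],[0.8,-15.5,21,245,0],[0.8,-15.5,21,256,0],[0.8,-15.5,21,257,0]],
])

```text
clock: 32.25
eef_pos: [503.1, 103.1, 44.0]
eef_rot: [-3.141, 0.001, -3.049]
wrist_force: [-5.9, -1.0, 17.8]
finger_gap: 75.5
```

Emit:
send_rows([
  [[0,0,0,0,0],[0,0,0,0,0],[0,0,0,0,0],[0,0,0,0,0],[0,0,0,0,0],[0,0,0,0,0]],
])

```text
clock: 32.85
eef_pos: [502.8, 103.0, 43.7]
eef_rot: [-3.141, 0.001, -3.048]
wrist_force: [0.6, -3.1, 5.4]
finger_gap: 55.6
```

Emit:
send_rows([
  [[0,0,0,-10,0],[0,0,0,-30,0],[0,0,0,-65,0],[0,0,0,-105,0],[0,0,0,-145,0],[0,0,0,-185,0],[0,0,0,-215,0],[0,0,0,-215,0]],
])

```text
clock: 33.65
eef_pos: [503.3, 103.5, 262.5]
eef_rot: [3.141, 0.006, -3.048]
wrist_force: [0.7, -0.1, -2.6]
finger_gap: 55.7
```

```bash
python3 - <<'E'
from h import *
go((*tw(0,0),257),TY)
E
```

```text
{'clock': 33.65, 'joints': [0.131, 0.18, 1.555, 0.0, 1.401, -1.533], 'eef_pos': [503.254, 103.454, 262.483], 'eef_rot': [3.141, 0.006, -3.048], 'wrist_force': [0.716, -0.107, -2.574], 'finger_gap': 55.689}
-> [ 133.2 -385.2    4.4] roll -81.6
```

Emit:
send_rows([
  [[0,12,-35,0,4],[0,28,-80,0,12],[0,43,-125,0,20],[0,58,-170,0,28],[0,73,-215,0,36],[0,88,-260,0,44],[0,103,-300,0,52],[0,118,-340,0,60],[0,128,-370,0,68],[0,133,-385,0,76]],
])

```text
clock: 34.65
eef_pos: [404.6, -294.3, 256.6]
eef_rot: [-3.14, -0.002, 1.901]
wrist_force: [-0.2, 0.4, -2.3]
finger_gap: 56.2
```

Emit:
send_rows([
  [[0,0,0,20,8],[0,0,0,50,16],[0,0,0,85,22],[0,0,0,115,22],[0,0,0,130,22],[0,0,0,130,22]],
])

```text
clock: 35.25
eef_pos: [404.5, -291.3, 125.2]
eef_rot: [-3.137, -0.004, 1.525]
wrist_force: [-1.1, 0.0, -2.1]
finger_gap: 55.9
```

```bash
python3 - <<'E'
from h import *
go((*tw(0,0),38),TY)
E
```

```text
{'clock': 35.25, 'joints': [-0.698, 0.285, 1.76, 0.0, 1.103, -0.652], 'eef_pos': [404.539, -291.265, 125.17], 'eef_rot': [-3.137, -0.004, 1.525], 'wrist_force': [-1.079, 0.028, -2.078], 'finger_gap': 55.853}
-> [-1.5  2.6 87.2] roll 0.4
```

Emit:
send_rows([
  [[0,-1.5,2.5,25,0],[0,-1.5,2.5,50,0],[0,-1.5,2.5,70,0],[0,-1.5,2.5,82,0],[0,-1.5,2.5,88,0],[0,-1.5,2.5,91,0],[0,-1.5,2.5,92,0],[0,-1.5,2.5,92,0]],
])

```text
clock: 36.05
eef_pos: [408.4, -294.2, 36.6]
eef_rot: [3.142, 0.0, 1.525]
wrist_force: [-0.2, 1.2, -3.0]
finger_gap: 55.7
```

Emit:
send_rows([
  [[0.8,0,0,0,0],[0.8,0,0,0,0],[0.8,0,0,0,0],[0.8,0,0,0,0],[0.8,0,0,-20,0],[0.8,0,0,-60,0],[0.8,0,0,-105,0],[0.8,0,0,-150,0]],
])

```text
clock: 36.85
eef_pos: [408.1, -294.0, 188.1]
eef_rot: [-3.141, -0.0, 1.525]
wrist_force: [-0.0, 0.8, -0.7]
finger_gap: 75.3
```

```bash
python3 - <<'E'
from h import *
go((490,60,300),np.pi+HA)
E
```

```text
{'clock': 36.85, 'joints': [-0.697, 0.219, 1.684, -0.0, 1.239, -0.651], 'eef_pos': [408.106, -294.035, 188.127], 'eef_rot': [-3.141, -0.0, 1.525], 'wrist_force': [-0.032, 0.832, -0.712], 'finger_gap': 75.326}
-> [ 357.4   65.4 -111.9] roll 82.0
```

Emit:
send_rows([
  [[0.8,10,5,-45,0],[0.8,40,10,-90,-8],[0.8,80,18,-112,-16],[0.8,120,26,-112,-24],[0.8,160,34,-112,-32],[0.8,205,42,-112,-40],[0.8,250,50,-112,-48],[0.8,295,58,-112,-56],[0.8,335,65,-112,-64],[0.8,357,65,-112,-72]],
])

```text
clock: 37.85
eef_pos: [490.0, 62.1, 298.3]
eef_rot: [3.141, -0.0, 2.789]
wrist_force: [0.3, -0.5, -0.2]
finger_gap: 75.2
```

Emit:
send_rows([
  [[0.8,0,0,0,-8],[0.8,0,0,0,-16],[0.8,0,0,0,-24],[0.8,0,0,0,-26],[0.8,0,0,0,-26]],
])

```text
clock: 38.35
eef_pos: [489.7, 59.4, 298.4]
eef_rot: [-3.142, 0.0, -3.048]
wrist_force: [-0.4, 0.6, -0.2]
finger_gap: 74.8
```

```bash
python3 - <<'E'
from h import *
c,st=shot('wrist','w9.png')
caps(c,st,101)
print(proj(c,[[501.9,11.4,101]],st))
go((501.9,11.4,42),np.pi+HA)
cv2.imwrite('pics/w9c.png',c['img'][0:280,0:500,::-1])
E
```

```text
cap_1_top 0.95 [1.0, 45.0, 34.0, 40.0] cen 15.0 66.0 world [ 384.7 -318.4  101. ] loc [-272.3 -393.7]
bottle_1_mid 0.88 [0.0, 45.0, 77.0, 45.0] cen 37.0 69.0 world [ 386.5 -290.8  101. ] loc [-267.9 -366.4]
[[281.7305704  185.52433276]]
{'clock': 38.5, 'joints': [0.046, 0.118, 1.544, -0.0, 1.48, -1.617], 'eef_pos': [489.768, 59.379, 298.378], 'eef_rot': [-3.142, 0.0, -3.049], 'wrist_force': [0.675, 0.301, -0.258], 'finger_gap': 75.222}
-> [ -7.7 -48.9 256.4] roll -0.1
```

View pics/w9c.png

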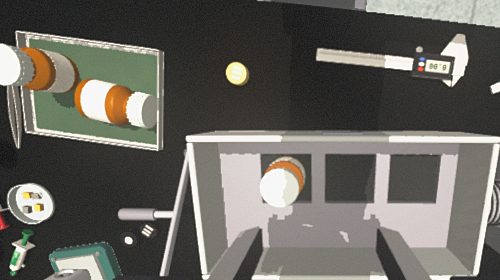

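The crop shows that bottle 2 has tipped over on the tray. Its white lower end is near (90,95) and its cap at (142,108), pointing towards the box. Bottle 3 is at (280,185), as predicted. I'll look at the fallen bottle from close by first.

Emit:
send_rows([
  [[0.8,12,-35,0,4],[0.8,28,-80,0,12],[0.8,43,-125,0,20],[0.8,58,-170,0,28],[0.8,73,-215,0,36],[0.8,88,-260,0,44],[0.8,100,-300,0,52],[0.8,110,-335,0,60],[0.8,120,-360,0,68],[0.8,120,-372,0,76]],
])

```text
clock: 39.5
eef_pos: [404.0, -324.2, 298.2]
eef_rot: [-3.141, -0.0, 1.9]
wrist_force: [0.8, 0.8, -0.7]
finger_gap: 75.0
```

Emit:
send_rows([
  [[0.8,0,0,0,8],[0.8,0,0,0,16],[0.8,0,0,0,22],[0.8,0,0,0,22]],
])

```text
clock: 39.9
eef_pos: [405.0, -322.2, 298.3]
eef_rot: [-3.142, -0.0, 1.522]
wrist_force: [0.3, 0.6, -1.4]
finger_gap: 75.5
```

```bash
python3 - <<'E'
from h import *
c,st=shot('wrist','w10.png');S()
caps(c,st,28)
E
```

```text
{'clock': 39.95, 'joints': [-0.743, 0.175, 1.479, 0.0, 1.488, -0.698], 'eef_pos': [405.013, -322.163, 298.328], 'eef_rot': [-3.142, -0.0, 1.526], 'wrist_force': [-0.547, 0.651, 0.009], 'finger_gap': 75.188}
cap_1_top 0.65 [285.0, 164.0, 37.0, 49.0] cen 305.0 187.0 world [ 381.7 -350.4   28. ] loc [-278.2 -425.3]
cap_1_top 0.58 [287.0, 176.0, 35.0, 34.0] cen 304.0 194.0 world [ 379.5 -360.3   28. ] loc [-281.4 -434.9]
cap_1_top 0.3 [273.0, 74.0, 98.0, 140.0] cen 320.0 145.0 world [ 407.8 -286.9   28. ] loc [-246.3 -364.5]
bottle_1_mid 0.69 [286.0, 162.0, 38.0, 50.0] cen 305.0 188.0 world [ 381.5 -351.6   28. ] loc [-278.5 -426.4]
```

View pics/w10.png

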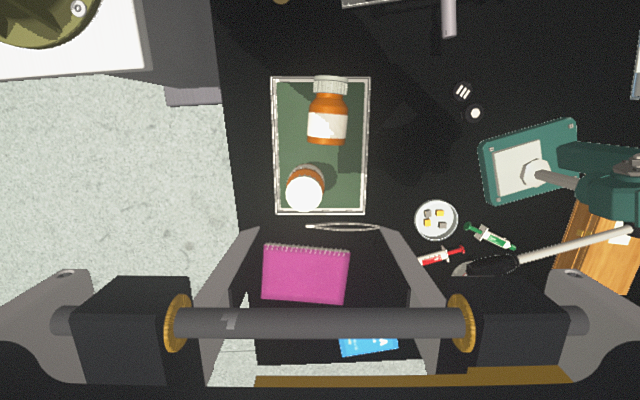

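The view shows bottle 1 upright near (305,188), though shifted towards the robot. Bottle 2 lies along the tray with its base at (327,144) and its cap at (331,84) by the far-left rim. I'll measure both.

```bash
python3 - <<'E'
from h import *
def TL(w): return np.array([[np.cos(TA),np.sin(TA)],[-np.sin(TA),np.cos(TA)]])@(np.array(w[:2])-[406.7,-292.5])
c,st=shot('wrist')
for n,uv,z in [('b1cap',(305,190),95),('captop edge',(331,75),45),('cap rim end',(331,93),54),('capL',(313,84),30),('capR',(349,84),30),('bodyL',(306,125),30),('bodyR',(349,125),30),('base',(327,145),50),('trayTL',(271,78),16),('trayTR',(370,78),16),('trayBL',(277,213),16)]:
    w=onz(c,uv,z,st);print(n,w.round(1),'tray',TL(w).round(1))
go((*tw(12,88),60),TY)
E
```

```text
b1cap [ 385.4 -337.8   95. ] tray [-18.9 -46.4]
captop edge [ 426.4 -192.1   45. ] tray [ 14.3 101.3]
cap rim end [ 425.2 -215.8   54. ] tray [14.4 77.6]
capL [ 401.3 -201.    30. ] tray [-10.2  91.1]
capR [ 451.9 -203.2   30. ] tray [40.4 91.6]
bodyL [ 388.4 -256.8   30. ] tray [-20.2  34.7]
bodyR [ 450.9 -259.5   30. ] tray [42.4 35.3]
base [ 417.4 -285.    50. ] tray [10.3  8.1]
trayTL [ 340.8 -188.7   16. ] tray [-71.3 100.2]
trayTR [ 483.8 -194.9   16. ] tray [ 71.9 101.5]
trayBL [ 332.9 -394.2   16. ] tray [ -68.3 -105.5]
{'clock': 40.1, 'joints': [-0.743, 0.175, 1.479, 0.0, 1.488, -0.699], 'eef_pos': [405.048, -322.152, 298.37], 'eef_rot': [3.142, 0.0, 1.527], 'wrist_force': [-0.217, 0.436, -0.5], 'finger_gap': 74.873}
-> [117.6  13.1 238.4] roll 0.5
```

Emit:
send_rows([
  [[0.72,45,6,0,0],[0.72,90,12,20,0],[0.72,117.5,16,60,0],[0.72,117.5,16,105,0],[0.72,117.5,16,150,0],[0.72,117.5,16,195,0],[0.72,117.5,16,235,0],[0.72,117.5,16,260,0],[0.72,117.5,16,272,0],[0.72,117.5,16,277,0]],
])

```text
clock: 41.1
eef_pos: [426.3, -205.5, 20.8]
eef_rot: [-3.141, -0.0, 1.526]
wrist_force: [0.4, -0.5, 0.4]
finger_gap: 67.9
```

Emit:
send_rows([
  [[0.72,0,0,1,0],[0,0,0,1,0],[0,0,0,1,0],[0,0,0,1,0],[0,0,0,1,0],[0,0,0,1,0],[0,0,0,1,0]],
], newtons=8)

```text
clock: 41.8
eef_pos: [426.7, -205.6, 20.7]
eef_rot: [3.141, 0.0, 1.525]
wrist_force: [-0.2, 2.0, 5.5]
finger_gap: 46.6
```

Emit:
send_rows([
  [[0,-4,0,-8,0],[0,-8,0,-16,0],[0,-12,0,-24,0],[0,-16,0,-32,0],[0,-20,0,-40,0],[0,-22,0,-48,0],[0,-24,0,-56,0],[0,-26,0,-64,0],[0,-28,0,-72,0],[0,-30,0,-80,0]],
])

```text
clock: 42.8
eef_pos: [425.0, -235.5, 101.0]
eef_rot: [-3.141, -0.0, 1.525]
wrist_force: [-0.8, 0.8, -2.5]
finger_gap: 45.9
```

Emit:
send_rows([
  [[0,0,0,-20,0],[0,0,0,-40,0],[0,0,0,-60,0],[0,0,0,-80,0],[0,0,0,-80,0],[0,0,0,-80,0],[0,0,0,-80,0],[0,0,0,-80,0]],
])

```text
clock: 43.6
eef_pos: [424.7, -235.3, 179.4]
eef_rot: [-3.14, -0.001, 1.525]
wrist_force: [-0.3, -0.3, -3.7]
finger_gap: 45.5
```

```bash
python3 - <<'E'
from h import *
c,st=shot('wrist');t,_=shot('top');S()
a=c['img'][0:400,150:500];b=cv2.resize(t['img'][215:305,370:490],None,fx=4,fy=4)[:,:,:]
cv2.imwrite('pics/w11.png',np.hstack([a[:360],b[:360,:440]])[...,::-1])
E
```

```text
{'clock': 43.7, 'joints': [-0.581, 0.19, 1.74, 0.0, 1.213, -0.535], 'eef_pos': [424.879, -235.384, 179.72], 'eef_rot': [-3.141, -0.001, 1.525], 'wrist_force': [0.109, -0.105, -2.699], 'finger_gap': 45.881}
```

View pics/w11.png

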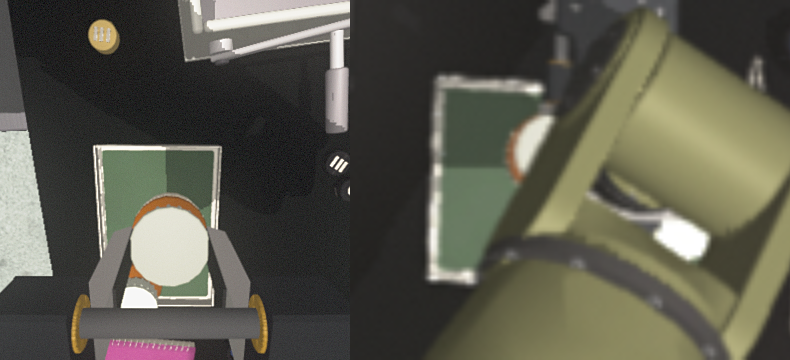

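```bash
python3 - <<'E'
from h import *
c,st=shot('wrist')
x,y,z=st['eef_pos'];g=z+11
a=np.linspace(0,2*np.pi,36)
for tilt in (-25,-12,0,12,25):
    M=R.from_euler('x',tilt,degrees=True).as_matrix()
    out=[]
    for r,h in [(24.5,12),(28,-30)]:
        P=np.c_[r*np.cos(a),r*np.sin(a),0*a+h]@M.T+[x,y,g]; q=proj(c,P,st);out.append((q.min(0).round(),q.max(0).round()))
    print(tilt,out)
im=c['img'].astype(int);m=(im.min(2)>140);m[:180]=0;m[300:]=0;m[:,:270]=0;m[:,370:]=0
n,l,s,ce=cv2.connectedComponentsWithStats(m.astype(np.uint8));print(s[s[:,4]>200])
o=(im[...,0]>im[...,2]+60)&(im[...,0]>110);o[:180]=0;o[300:]=0;o[:,:270]=0;o[:,370:]=0
n,l,s,ce=cv2.connectedComponentsWithStats(o.astype(np.uint8));print('orange',s[s[:,4]>100])
E
```

```text
-25 [(array([276., 208.]), array([363., 297.])), (array([281., 211.]), array([361., 292.]))]
-12 [(array([276., 213.]), array([364., 299.])), (array([280., 201.]), array([360., 280.]))]
0 [(array([276., 220.]), array([364., 299.])), (array([279., 193.]), array([360., 268.]))]
12 [(array([276., 228.]), array([364., 296.])), (array([279., 187.]), array([360., 256.]))]
25 [(array([277., 239.]), array([363., 291.])), (array([277., 183.]), array([360., 243.]))]
[[     0      0    640    400 250122]
 [   361    180      8     50    256]
 [   280    207     78     80   4940]
 [   307    273     57     27    278]
 [   272    286     34     14    359]]
orange [[     0      0    640    400 255217]
 [   282    196     74     32    613]
 [   279    264     14     14    103]]
```

The held bottle hangs nearly upright, leaning about 10–15°. I'll set it down at a free spot on the tray, slowly, watching the force.

Emit:
send_rows([
  [[0,3,-8,0,0],[0,6,-18,10,0],[0,10,-30,25,0],[0,10,-30,40,0],[0,10,-30,55,0],[0,10,-30,65,0],[0,10,-30,72,0],[0,10,-30,76,0],[0,10,-30,80,0],[0,10,-30,80,0]],
])

```text
clock: 44.75
eef_pos: [395.5, -224.1, 100.2]
eef_rot: [-3.141, -0.0, 1.525]
wrist_force: [-0.7, -0.5, -2.8]
finger_gap: 45.9
```

Emit:
send_rows([
  [[0,0,0,1,0],[0,0,0,2,0],[0,0,0,3,0],[0,0,0,3,0]],
])

```text
clock: 45.15
eef_pos: [395.5, -224.1, 97.3]
eef_rot: [3.142, -0.0, 1.525]
wrist_force: [0.5, 0.4, -2.6]
finger_gap: 45.8
```

Emit:
send_rows([
  [[0,0,0,1,0],[0,0,0,2,0],[0,0,0,3,0],[0,0,0,3,0]],
])

```text
clock: 45.55
eef_pos: [395.5, -224.1, 94.2]
eef_rot: [-3.141, -0.0, 1.525]
wrist_force: [-0.2, 1.3, -3.3]
finger_gap: 46.3
```

Emit:
send_rows([
  [[0,0,0,1,0],[0,0,0,2,0],[0,0,0,3,0],[0,0,0,3,0]],
])

```text
clock: 45.95
eef_pos: [395.5, -224.1, 91.2]
eef_rot: [-3.141, -0.0, 1.525]
wrist_force: [-0.2, 0.8, -3.0]
finger_gap: 45.7
```

Emit:
send_rows([
  [[0,0,0,1,0],[0,0,0,2,0],[0,0,0,3,0],[0,0,0,4,0],[0,0,0,4,0]],
])

```text
clock: 46.45
eef_pos: [395.5, -224.1, 87.2]
eef_rot: [-3.141, -0.0, 1.525]
wrist_force: [-0.0, 0.0, -2.9]
finger_gap: 45.9
```

Emit:
send_rows([
  [[0,0,0,1,0],[0,0,0,2,0],[0,0,0,3,0],[0,0,0,4,0],[0,0,0,4,0]],
])

```text
clock: 46.95
eef_pos: [395.9, -224.5, 83.9]
eef_rot: [3.141, 0.001, 1.525]
wrist_force: [-1.1, -0.3, 4.5]
finger_gap: 45.4
```

Emit:
send_rows([
  [[0,0,0,1,0],[0,0,0,2,0],[0,0,0,3,0],[0,0,0,3,0]],
])

```text
clock: 47.35
eef_pos: [395.9, -224.6, 80.9]
eef_rot: [3.141, 0.001, 1.525]
wrist_force: [-1.1, -1.8, 5.5]
finger_gap: 45.8
```

Emit:
send_rows([
  [[0,0,0,1,0],[0,0,0,2,0],[0,0,0,3,0],[0,0,0,3,0]],
])

```text
clock: 47.75
eef_pos: [396.3, -225.0, 78.4]
eef_rot: [3.139, 0.002, 1.525]
wrist_force: [-0.3, -1.5, 8.7]
finger_gap: 45.9
```

```bash
python3 - <<'E'
from h import *
c,st=shot('wrist');S()
im=c['img'].astype(int);m=(im.min(2)>140);m[:150]=0;m[300:]=0;m[:,:270]=0;m[:,370:]=0
n,l,s,ce=cv2.connectedComponentsWithStats(m.astype(np.uint8));print(s[s[:,4]>200][1:])
o=(im[...,0]>im[...,2]+60)&(im[...,0]>110);o[:150]=0;o[300:]=0;o[:,:270]=0;o[:,370:]=0
n,l,s,ce=cv2.connectedComponentsWithStats(o.astype(np.uint8));print('orange',s[s[:,4]>100][1:])
x,y,z=st['eef_pos'];a=np.linspace(0,2*np.pi,36)
for zt in (89,93,97):
    P=np.c_[x+24.5*np.cos(a),y+24.5*np.sin(a),0*a+zt];q=proj(c,P,st);print(zt,q.min(0).round(),q.max(0).round())
E
```

```text
{'clock': 47.8, 'joints': [-0.596, 0.262, 1.918, -0.001, 0.958, -0.55], 'eef_pos': [396.298, -224.93, 78.408], 'eef_rot': [3.139, 0.002, 1.525], 'wrist_force': [-1.552, -2.51, 9.143], 'finger_gap': 45.864}
[[ 270  169  100    5  490]
 [ 280  209   79   81 5104]]
orange [[282 198  74  31 696]]
89 [279. 212.] [361. 287.]
93 [278. 215.] [362. 290.]
97 [277. 217.] [363. 294.]
```

```bash
python3 - <<'E'
from h import *
c,st=shot('wrist')
x,y,z=st['eef_pos'];a=np.linspace(0,2*np.pi,72)
for t in (-15,-10,-5,0,5):
    M=R.from_euler('x',t,degrees=True).as_matrix();o=[]
    for r,h in [(24.5,86),(24.5,66),(28,50),(28,0)]:
        # axis passes through grip point (x,y,z=85); h above base, base ~2
        P=np.c_[r*np.cos(a),r*np.sin(a),0*a+h-83]@M.T+[x,y,85];q=proj(c,P,st);o+=[(q.min(0).round().tolist(),q.max(0).round().tolist())]
    print(t,o)
im=c['img']; 
for v in range(150,300,6): print(v,im[v,320].tolist(),im[v,300].tolist())
E
```

```text
-15 [([279.0, 208.0], [360.0, 289.0]), ([283.0, 207.0], [357.0, 280.0]), ([282.0, 201.0], [359.0, 278.0]), ([289.0, 199.0], [352.0, 262.0])]
-10 [([279.0, 209.0], [360.0, 288.0]), ([283.0, 205.0], [356.0, 276.0]), ([281.0, 197.0], [359.0, 273.0]), ([289.0, 191.0], [351.0, 253.0])]
-5 [([279.0, 210.0], [360.0, 287.0]), ([283.0, 203.0], [356.0, 273.0]), ([281.0, 194.0], [359.0, 268.0]), ([288.0, 184.0], [351.0, 245.0])]
0 [([279.0, 212.0], [360.0, 286.0]), ([283.0, 202.0], [356.0, 270.0]), ([281.0, 190.0], [358.0, 263.0]), ([288.0, 176.0], [351.0, 236.0])]
5 [([279.0, 213.0], [360.0, 284.0]), ([283.0, 201.0], [356.0, 266.0]), ([280.0, 187.0], [358.0, 258.0]), ([287.0, 168.0], [351.0, 228.0])]
150 [37, 38, 30] [37, 41, 40]
156 [37, 38, 35] [34, 33, 32]
162 [44, 40, 40] [43, 47, 41]
168 [121, 114, 107] [119, 117, 109]
174 [98, 109, 86] [85, 94, 78]
180 [82, 92, 73] [82, 99, 77]
186 [83, 92, 72] [84, 94, 76]
192 [87, 97, 81] [83, 97, 79]
198 [124, 87, 55] [113, 114, 96]
204 [172, 101, 41] [170, 107, 50]
210 [223, 224, 204] [187, 115, 49]
216 [238, 237, 225] [236, 235, 223]
222 [238, 238, 226] [238, 237, 226]
228 [238, 238, 227] [238, 238, 226]
234 [236, 236, 224] [237, 237, 224]
240 [237, 236, 225] [236, 235, 224]
246 [237, 236, 224] [236, 236, 226]
252 [236, 236, 223] [236, 236, 223]
258 [235, 234, 222] [237, 236, 222]
264 [235, 234, 222] [235, 234, 222]
270 [234, 234, 219] [235, 233, 222]
276 [234, 233, 219] [234, 232, 218]
282 [234, 234, 221] [234, 234, 220]
288 [223, 225, 204] [121, 141, 111]
294 [120, 143, 110] [118, 141, 107]
```

The visible body rows fit a lean of about 11° with the base edge on the tray, well within the tipping angle. I'll swing the cap back over the base by moving 14 mm along −y, then check and release.

Emit:
send_rows([
  [[0,-3,0,0,0],[0,-6,0,0,0],[0,-9,0,0,0],[0,-12,0,0,0],[0,-14,0,0,0],[0,-14,0,0,0]],
])

```text
clock: 48.45
eef_pos: [394.8, -238.3, 77.2]
eef_rot: [-3.141, -0.0, 1.524]
wrist_force: [-0.1, 0.1, -1.9]
finger_gap: 45.6
```

```bash
python3 - <<'E'
from h import *
S();c,st=shot('wrist');im=c['img'];print([ (v,im[v,320].tolist()) for v in range(168,216,4)])
E
```

```text
{'clock': 48.45, 'joints': [-0.623, 0.277, 1.902, -0.0, 0.963, -0.576], 'eef_pos': [394.76, -238.308, 77.169], 'eef_rot': [-3.141, -0.0, 1.524], 'wrist_force': [-0.125, 0.07, -1.926], 'finger_gap': 45.625}
[(168, [78, 92, 73]), (172, [82, 95, 74]), (176, [86, 99, 82]), (180, [84, 98, 74]), (184, [88, 92, 73]), (188, [164, 154, 141]), (192, [171, 156, 133]), (196, [165, 102, 49]), (200, [187, 112, 50]), (204, [192, 116, 57]), (208, [144, 146, 130]), (212, [227, 227, 210])]
```

Emit:
send_rows([
  [[0,-2,0,1,0],[0,-4,0,2,0],[0,-5,0,3,0],[0,-5,0,4,0],[0,-5,0,4,0]],
])

```text
clock: 49.0
eef_pos: [395.0, -243.8, 73.9]
eef_rot: [3.141, 0.001, 1.525]
wrist_force: [-1.1, -2.4, 6.3]
finger_gap: 45.6
```

```bash
python3 - <<'E'
from h import *
S();c,st=shot('wrist');im=c['img'];print([ (v,im[v,320].tolist()) for v in range(168,216,4)])
E
```

```text
{'clock': 49.0, 'joints': [-0.632, 0.288, 1.898, -0.001, 0.955, -0.585], 'eef_pos': [394.982, -243.803, 73.889], 'eef_rot': [3.141, 0.001, 1.525], 'wrist_force': [-1.097, -2.358, 6.319], 'finger_gap': 45.645}
[(168, [84, 96, 74]), (172, [85, 99, 79]), (176, [85, 97, 76]), (180, [107, 80, 55]), (184, [166, 158, 142]), (188, [171, 163, 147]), (192, [118, 82, 49]), (196, [188, 113, 53]), (200, [196, 115, 50]), (204, [194, 117, 47]), (208, [167, 137, 116]), (212, [151, 149, 136])]
```

Emit:
send_rows([
  [[0.6,0,0,-1,0],[0.6,0,0,-1,0],[0.7,0,0,-1,0],[0.8,0,0,-5,0],[0.8,0,0,-40,0],[0.8,-10,0,-85,0],[0.8,-40,0,-130,0],[0.8,-70,5,-175,0],[0.8,-80,10,-215,0],[0.8,-80,10,-215,0]],
])

```text
clock: 50.05
eef_pos: [402.1, -325.8, 294.2]
eef_rot: [3.135, 0.006, 1.523]
wrist_force: [-0.2, 0.5, -0.8]
finger_gap: 75.0
```

```bash
cat >> h.py <<'E'
def TL(w): return np.array([[np.cos(TA),np.sin(TA)],[-np.sin(TA),np.cos(TA)]])@(np.array(w[:2])-[406.7,-292.5])
def discs(c,st,z,box):
    "white round cap tops inside box (l,t,r,b)"
    l,t,r,b=box;im=c['img'].astype(int);m=np.zeros(im.shape[:2],np.uint8);m[t:b,l:r]=(im[t:b,l:r].min(2)>185)
    m=cv2.morphologyEx(m,cv2.MORPH_OPEN,np.ones((7,7),np.uint8))
    n,lb,s,ce=cv2.connectedComponentsWithStats(m)
    for i in range(1,n):
        if s[i,4]>200:
            w=onz(c,ce[i],z,st);print(s[i],ce[i].round(1),w.round(1),'tray',TL(w).round(1),'box',L(w).round(1))
E
python3 - <<'E'
from h import *
S();c,st=shot('wrist','w12.png')
q=proj(c,[[*tw(sx*72,sy*105),16] for sx in (-1,1) for sy in (-1,1)],st);l,t=q.min(0).astype(int);r,b=q.max(0).astype(int);print(l,t,r,b)
discs(c,st,95,(max(l-10,0),max(t-40,0),r+10,b+60))
caps(c,st,95)
E
```

```text
{'clock': 50.05, 'joints': [-0.752, 0.171, 1.493, -0.0, 1.468, -0.704], 'eef_pos': [402.063, -325.802, 294.238], 'eef_rot': [3.135, 0.006, 1.523], 'wrist_force': [-0.154, 0.487, -0.765], 'finger_gap': 75.048}
269 70 371 210
[ 290   93   38   40 1206] [308.3 112.5] [ 393.8 -245.    95. ] tray [-15.4  46.8] box [-256.3 -321.5]
[ 286  174   37   35 1058] [304.1 191.3] [ 382.6 -343.3   95. ] tray [-21.3 -52. ] box [-276.6 -418.3]
cap_1_top 0.82 [290.0, 172.0, 34.0, 37.0] cen 305.0 191.0 world [ 383.9 -342.9   95. ] loc [-275.3 -418. ]
bottle_1_mid 0.76 [283.0, 160.0, 40.0, 50.0] cen 306.0 185.0 world [ 385.6 -335.1   95. ] loc [-272.9 -410.4]
```

View pics/w12.png

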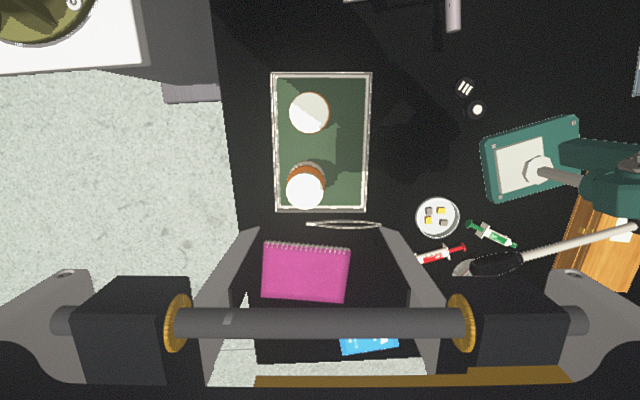

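The picture shows both bottles upright on the tray, with caps at (308,112) and (304,191). There is room for the third at tray (30, 0), so I'll fetch it now.

Emit:
send_rows([
  [[0.8,30,5,-8,-4],[0.8,70,12,-8,-12],[0.8,115,20,-8,-20],[0.8,160,28,-8,-28],[0.8,205,38,-8,-36],[0.8,250,48,-8,-44],[0.8,295,58,-8,-52],[0.8,335,66,-8,-60],[0.8,360,71,-8,-68],[0.8,370,71,-8,-76]],
])

```text
clock: 51.2
eef_pos: [488.4, 45.5, 294.6]
eef_rot: [-3.141, -0.003, 2.86]
wrist_force: [0.5, -0.3, -0.5]
finger_gap: 75.4
```

Emit:
send_rows([
  [[0.8,0,0,0,-8],[0.8,0,0,0,-16],[0.8,0,0,0,-22],[0.8,0,0,0,-22],[0.8,0,0,0,-22]],
])

```text
clock: 51.7
eef_pos: [488.5, 43.1, 295.5]
eef_rot: [3.141, -0.002, -3.051]
wrist_force: [-0.2, 1.5, -0.6]
finger_gap: 75.3
```

```bash
python3 - <<'E'
from h import *
c,st=shot('wrist','w13.png')
print(proj(c,[[501.9,11.4,101]],st))
discs(c,st,101,(240,120,420,230))
go((501.9,11.4,42),np.pi+HA)
E
```

```text
[[294.11028877 188.47544084]]
[240 138  46   7 322] [262.5 141. ] [445.5 -31.4 101. ] tray [ 24.9 262.8] box [-184.8 -113.7]
[ 240  157   71   73 3507] [268.  192.4] [510.1 -21.7 101. ] tray [ 88.9 275.9] box [-119.5 -110.1]
[ 370  157   50   73 1634] [395.8 203.1] [509.4 144.5 101. ] tray [ 79.4 441.8] box [-104.6   55.5]
{'clock': 51.75, 'joints': [0.013, 0.114, 1.555, 0.0, 1.474, -1.648], 'eef_pos': [488.614, 43.029, 295.684], 'eef_rot': [3.141, -0.001, -3.051], 'wrist_force': [-0.477, 0.487, -0.409], 'finger_gap': 75.298}
-> [-10.7 -32.7 253.7] roll -0.2
```

Emit:
send_rows([
  [[0.8,-5,-16,15,0],[0.8,-10.5,-32.5,40,0],[0.8,-10.5,-32.5,85,0],[0.8,-10.5,-32.5,130,0],[0.8,-10.5,-32.5,175,0],[0.8,-10.5,-32.5,205,0],[0.8,-10.5,-32.5,228,0],[0.8,-10.5,-32.5,243,0],[0.8,-10.5,-32.5,251,0],[0.8,-10.5,-32.5,253,0]],
])

```text
clock: 52.75
eef_pos: [501.9, 11.5, 44.0]
eef_rot: [3.141, -0.002, -3.05]
wrist_force: [-17.8, -0.3, 34.0]
finger_gap: 75.0
```

Emit:
send_rows([
  [[0,0,0,0,0],[0,0,0,0,0],[0,0,0,0,0],[0,0,0,0,0],[0,0,0,0,0],[0,0,0,0,0]],
], newtons=25)

```text
clock: 53.35
eef_pos: [502.6, 11.4, 43.6]
eef_rot: [-3.141, 0.0, -3.048]
wrist_force: [-0.9, -0.1, 5.9]
finger_gap: 55.2
```

Emit:
send_rows([
  [[0,0,0,-10,0],[0,0,0,-30,0],[0,0,0,-65,0],[0,0,0,-105,0],[0,0,0,-145,0],[0,0,0,-185,0],[0,0,0,-215,0],[0,0,0,-215,0]],
])

```text
clock: 54.15
eef_pos: [503.4, 11.4, 262.5]
eef_rot: [-3.141, 0.006, -3.048]
wrist_force: [0.7, 0.3, -2.8]
finger_gap: 55.7
```

```bash
python3 - <<'E'
from h import *
go((*tw(30,-1),257),TY)
E
```

```text
{'clock': 54.15, 'joints': [-0.05, 0.156, 1.582, 0.0, 1.397, -1.714], 'eef_pos': [503.381, 11.446, 262.538], 'eef_rot': [-3.141, 0.006, -3.048], 'wrist_force': [0.672, 0.303, -2.823], 'finger_gap': 55.674}
-> [  95.1 -299.     5.2] roll -81.6
```

Emit:
send_rows([
  [[0,10,-30,0,4],[0,22,-70,0,12],[0,34,-110,0,20],[0,46,-150,0,28],[0,58,-190,0,36],[0,70,-225,0,44],[0,80,-255,0,52],[0,88,-280,0,60],[0,95,-295,0,68],[0,95,-299,0,76]],
])

```text
clock: 55.15
eef_pos: [434.6, -296.3, 256.6]
eef_rot: [-3.14, -0.002, 1.901]
wrist_force: [0.0, 0.7, -2.8]
finger_gap: 55.9
```

Emit:
send_rows([
  [[0,0,0,10,8],[0,0,0,30,16],[0,0,0,50,22],[0,0,0,70,22],[0,0,0,75,22],[0,0,0,75,22]],
])

```text
clock: 55.75
eef_pos: [435.3, -294.7, 182.3]
eef_rot: [-3.14, -0.001, 1.525]
wrist_force: [-0.2, 0.0, -1.3]
finger_gap: 55.7
```

```bash
python3 - <<'E'
from h import *
go((*tw(30,-1),37),TY)
E
```

```text
{'clock': 55.75, 'joints': [-0.665, 0.275, 1.627, 0.0, 1.241, -0.619], 'eef_pos': [435.317, -294.7, 182.258], 'eef_rot': [-3.14, -0.001, 1.525], 'wrist_force': [-0.165, 0.014, -1.281], 'finger_gap': 55.74}
-> [ -0.5   1.6 145.3] roll 0.4
```

Emit:
send_rows([
  [[0,0,1,40,0],[0,0,1,80,0],[0,0,1,110,0],[0,0,1,128,0],[0,0,1,138,0],[0,0,1,143,0],[0,0,1,146,0],[0,0,1,147,0],[0,0,1,147,0]],
])

```text
clock: 56.65
eef_pos: [437.1, -295.4, 37.0]
eef_rot: [3.141, 0.001, 1.525]
wrist_force: [-0.4, 0.2, -2.1]
finger_gap: 55.8
```

Emit:
send_rows([
  [[0,0,0,0.5,0],[0,0,0,1,0],[0,0,0,1,0]],
])

```text
clock: 56.95
eef_pos: [436.8, -295.2, 35.5]
eef_rot: [3.141, 0.0, 1.525]
wrist_force: [-0.3, -1.0, -2.5]
finger_gap: 55.8
```

Emit:
send_rows([
  [[0,0,0,1,0],[0,0,0,2,0],[0,0,0,3,0],[0,0,0,3,0]],
])

```text
clock: 57.35
eef_pos: [436.7, -295.1, 32.2]
eef_rot: [-3.141, -0.0, 1.525]
wrist_force: [0.1, 0.3, -1.4]
finger_gap: 55.5
```

Emit:
send_rows([
  [[0,0,0,1,0],[0,0,0,2,0],[0,0,0,3,0],[0,0,0,3,0]],
])

```text
clock: 57.75
eef_pos: [436.7, -295.1, 29.2]
eef_rot: [-3.141, -0.0, 1.525]
wrist_force: [-1.0, -0.3, -2.5]
finger_gap: 55.9
```

Emit:
send_rows([
  [[0,0,-3,0,0],[0,0,-5,0,0],[0,0,-5,1,0],[0,0,-5,2,0],[0,0,-5,3,0],[0,0,-5,3,0]],
])

```text
clock: 58.35
eef_pos: [431.7, -294.9, 26.2]
eef_rot: [-3.141, -0.0, 1.525]
wrist_force: [-0.2, 0.4, -3.3]
finger_gap: 55.9
```

Emit:
send_rows([
  [[0,0,0,1,0],[0,0,0,2,0],[0,0,0,3,0],[0,0,0,3,0]],
])

```text
clock: 58.75
eef_pos: [431.8, -294.9, 23.6]
eef_rot: [-3.142, -0.0, 1.525]
wrist_force: [-0.7, 1.9, 2.3]
finger_gap: 56.1
```

Emit:
send_rows([
  [[0,0,0,0.5,0],[0.62,0,0,0.5,0],[0.65,0,0,0.5,0],[0.68,0,0,0.5,0],[0.68,0,0,0.5,0],[0.68,0,0,-10,0],[0.68,0,0,-40,0],[0.8,0,0,-85,0],[0.8,0,0,-130,0],[0.8,0,0,-175,0]],
])

```text
clock: 59.75
eef_pos: [431.5, -294.7, 201.0]
eef_rot: [3.141, 0.0, 1.525]
wrist_force: [0.6, -0.0, 0.4]
finger_gap: 74.9
```

Emit:
send_rows([
  [[0,-10,-10,-40,0],[0,-30,-30,-75,0],[0,-30,-30,-90,0],[0,-30,-30,-90,0]],
])

```text
clock: 60.15
eef_pos: [400.4, -324.1, 291.2]
eef_rot: [3.138, 0.003, 1.524]
wrist_force: [-0.4, -0.5, -0.1]
finger_gap: 46.7
```

```bash
python3 - <<'E'
from h import *
S();c,st=shot('wrist','w14.png')
q=proj(c,[[*tw(sx*72,sy*105),16] for sx in (-1,1) for sy in (-1,1)],st);l,t=q.min(0).astype(int);r,b=q.max(0).astype(int)
discs(c,st,95,(max(l-10,0),max(t-40,0),r+10,b+60))
S()
E
```

```text
{'clock': 60.15, 'joints': [-0.752, 0.169, 1.502, 0.0, 1.466, -0.705], 'eef_pos': [400.422, -324.096, 291.237], 'eef_rot': [3.138, 0.003, 1.524], 'wrist_force': [-0.375, -0.458, -0.082], 'finger_gap': 46.726}
[ 291   95   39   40 1215] [310.1 114.4] [ 393.6 -244.9   95. ] tray [-15.6  46.8] box [-256.5 -321.4]
[ 325  137   36   36 1070] [342.4 154.4] [ 431.3 -295.    95. ] tray [24.7 -1.2] box [-223.7 -374.7]
[ 288  176   37   36 1074] [305.8 193.5] [ 382.7 -343.3   95. ] tray [-21.3 -52. ] box [-276.6 -418.3]
{'clock': 60.2, 'joints': [-0.751, 0.171, 1.504, 0.0, 1.464, -0.704], 'eef_pos': [400.408, -323.507, 289.138], 'eef_rot': [3.14, 0.001, 1.524], 'wrist_force': [-0.17, -0.001, -0.595], 'finger_gap': 42.509}
```

All three caps now sit on the tray plane: (−16,47), (25,−1) and (−21,−52) in tray axes. Next I press the caps, starting with bottle 2.

Emit:
send_rows([
  [[0,40,-5,20,0],[0,78,-10.5,60,0],[0,78,-10.5,105,0],[0,78,-10.5,140,0],[0,78,-10.5,165,0],[0,78,-10.5,178,0],[0,78,-10.5,183,0],[0,78,-10.5,183,0]],
])

```text
clock: 61.0
eef_pos: [393.2, -244.5, 104.4]
eef_rot: [-3.14, -0.001, 1.525]
wrist_force: [0.8, 0.4, 1.0]
finger_gap: 0.4
```

Emit:
send_rows([
  [[0,0,0,2,0],[0,0,0,4,0],[0,0,0,6,0],[0,0,0,8,0],[0,0,0,8,0]],
])

```text
clock: 61.5
eef_pos: [393.5, -245.1, 97.3]
eef_rot: [3.142, 0.0, 1.525]
wrist_force: [0.2, 0.3, -0.5]
finger_gap: 0.9
```

Emit:
send_rows([
  [[0,0,0,0.5,0],[0,0,0,1,0],[0,0,0,1.5,0],[0,0,0,1.5,0]],
])

```text
clock: 61.9
eef_pos: [394.0, -245.4, 97.1]
eef_rot: [3.14, 0.001, 1.525]
wrist_force: [-4.7, 1.4, 15.2]
finger_gap: 0.3
```

Emit:
send_rows([
  [[0,0,0,0.5,0],[0,0,0,1,0],[0,0,0,1,0]],
])

```text
clock: 62.2
eef_pos: [394.3, -245.7, 97.0]
eef_rot: [3.139, 0.002, 1.525]
wrist_force: [-5.5, 4.4, 25.9]
finger_gap: 0.1
```

Emit:
send_rows([
  [[0,0,0,-10,0],[0,0,0,-30,0],[0,-20,15,-30,0],[0,-47,40,-30,0],[0,-47,40,-25,0],[0,-47,40,-15,0],[0,-47,40,-12,0],[0,-47,40,-12,0]],
])

```text
clock: 63.0
eef_pos: [430.7, -293.1, 106.2]
eef_rot: [-3.14, -0.001, 1.525]
wrist_force: [0.1, -0.9, 0.2]
finger_gap: 0.6
```

```bash
python3 - <<'E'
from h import *
go((431.3,-295,97))
E
```

```text
{'clock': 63.0, 'joints': [-0.668, 0.354, 1.717, 0.0, 1.073, -0.622], 'eef_pos': [430.72, -293.144, 106.206], 'eef_rot': [-3.14, -0.001, 1.525], 'wrist_force': [0.143, -0.857, 0.198], 'finger_gap': 0.595}
-> [-1.8  0.7  9.2] roll 0
```

Emit:
send_rows([
  [[0,-1,0,2,0],[0,-1,0,4,0],[0,-1,0,6,0],[0,-1,0,8,0],[0,-1,0,9,0],[0,-1,0,10,0],[0,-1,0,10,0]],
])

```text
clock: 63.7
eef_pos: [431.4, -294.9, 97.3]
eef_rot: [3.141, 0.0, 1.525]
wrist_force: [-1.4, 0.4, 4.0]
finger_gap: -0.1
```

Emit:
send_rows([
  [[0,0,0,0.7,0],[0,0,0,1.4,0],[0,0,0,1.4,0]],
])

```text
clock: 64.0
eef_pos: [431.8, -295.2, 97.1]
eef_rot: [3.14, 0.001, 1.525]
wrist_force: [-4.1, 3.3, 16.8]
finger_gap: 0.2
```

Bottle 3's cap is home too: the same 97.1 mm, with rising force. I'll give it a touch more, then do bottle 1.

Emit:
send_rows([
  [[0,0,0,0.8,0],[0,0,0,0.8,0],[0,0,0,-10,0],[0,0,0,-32,0],[0,-25,-25,-32,0],[0,-50,-46,-32,0],[0,-50,-46,-25,0],[0,-50,-46,-18,0],[0,-50,-46,-13,0],[0,-50,-46,-13,0]],
])

```text
clock: 65.0
eef_pos: [383.3, -341.8, 107.5]
eef_rot: [-3.14, -0.001, 1.526]
wrist_force: [0.6, 0.8, 0.5]
finger_gap: 0.4
```

```bash
python3 - <<'E'
from h import *
go((382.7,-343.3,97))
E
```

```text
{'clock': 65.0, 'joints': [-0.8, 0.337, 1.737, 0.0, 1.07, -0.755], 'eef_pos': [383.28, -341.801, 107.49], 'eef_rot': [-3.14, -0.001, 1.526], 'wrist_force': [0.557, 0.83, 0.516], 'finger_gap': 0.429}
-> [-1.5 -0.5 10.5] roll 0
```

Emit:
send_rows([
  [[0,-1,-0.5,2,0],[0,-1,-0.5,4,0],[0,-1,-0.5,6,0],[0,-1,-0.5,8,0],[0,-1,-0.5,10,0],[0,-1,-0.5,11,0],[0,-1,-0.5,11,0]],
])

```text
clock: 65.7
eef_pos: [382.6, -343.7, 97.6]
eef_rot: [3.141, 0.0, 1.525]
wrist_force: [-0.3, 1.1, 2.7]
finger_gap: 0.6
```

Emit:
send_rows([
  [[0,0,0,0.7,0],[0,0,0,1.4,0],[0,0,0,1.4,0]],
])

```text
clock: 66.0
eef_pos: [382.8, -344.0, 97.1]
eef_rot: [3.14, 0.001, 1.525]
wrist_force: [-1.5, 3.9, 12.8]
finger_gap: 0.5
```

Emit:
send_rows([
  [[0,0,0,0.7,0],[0,0,0,0.7,0]],
])

```text
clock: 66.2
eef_pos: [383.1, -344.2, 97.1]
eef_rot: [3.14, 0.002, 1.525]
wrist_force: [-2.6, 5.1, 20.5]
finger_gap: 0.4
```

All three caps stopped at the same height with 20–26 N on them, so they are home. Now I go to the hatch handle at its propped angle.

Emit:
send_rows([
  [[0,0,0,-40,0],[0,0,0,-90,0],[0,0,0,-140,0],[0,0,0,-190,0],[0.3,0,0,-240,-4],[0.3,40,10,-273,-8],[0.3,85,25,-273,-8],[0.3,130,40,-273,-8],[0.3,175,60,-273,-8],[0.3,220,85,-273,-8]],
])

```text
clock: 67.2
eef_pos: [477.0, -127.2, 368.7]
eef_rot: [3.141, 0.0, 1.664]
wrist_force: [0.4, -0.9, 0.0]
finger_gap: 28.3
```

Emit:
send_rows([
  [[0.3,40,20,0,0],[0.3,80,40,0,0],[0.3,120,60,0,0],[0.3,160,80,0,0],[0.3,195,95,0,0],[0.3,210,100,0,0],[0.3,210,100,0,0]],
])

```text
clock: 67.9
eef_pos: [556.8, 90.7, 367.7]
eef_rot: [-3.141, 0.0, 1.667]
wrist_force: [-0.2, -1.5, -0.5]
finger_gap: 28.4
```

```bash
python3 - <<'E'
from h import *
c,st=shot('wrist')
X,Z=22.5,303.1
print(proj(c,[[*bw(X,50),Z],[*bw(X,-50),Z],[*bw(X,0),Z]],st).round(0))
go((*bw(X,0),292),np.pi+HA-np.pi/2)
for n in ['hatch_handle']: print(n,[(np.round(d['rect']).tolist(),round(d['conf'],2)) for d in manip.find_in(n,c)][:4])
im=c['img'].mean(2)
for v in (60,90,120,150): print(v,im[v,250:400:5].astype(int).tolist())
cv2.imwrite('pics/w15.png',c['img'][...,::-1])
E
```

```text
[[426. 149.]
 [415. 262.]
 [420. 209.]]
{'clock': 67.95, 'joints': [0.094, 0.271, 1.208, -0.0, 1.664, -0.0], 'eef_pos': [556.672, 89.354, 368.011], 'eef_rot': [-3.141, 0.0, 1.665], 'wrist_force': [-0.802, -0.523, 0.56], 'finger_gap': 28.04}
-> [ 3.8 85.3 76. ] roll 0.0
hatch_handle [([361.0, 0.0, 78.0, 276.0], 0.7)]
60 [138, 141, 219, 211, 215, 215, 214, 216, 214, 215, 214, 214, 214, 213, 214, 212, 210, 213, 210, 209, 209, 165, 132, 245, 245, 155, 119, 244, 244, 49]
90 [140, 135, 152, 74, 73, 73, 67, 71, 72, 74, 75, 74, 217, 214, 212, 210, 215, 215, 212, 212, 211, 134, 130, 228, 245, 152, 225, 244, 172, 55]
120 [132, 134, 133, 139, 137, 139, 141, 140, 140, 141, 140, 138, 140, 142, 192, 217, 215, 212, 213, 209, 211, 135, 212, 166, 163, 122, 244, 244, 46, 56]
150 [123, 130, 133, 70, 51, 51, 49, 54, 53, 51, 48, 54, 138, 136, 139, 138, 142, 135, 139, 138, 139, 107, 172, 113, 158, 104, 185, 176, 41, 53]
```

Emit:
send_rows([
  [[0.3,2,45,0,0],[0.3,4,80,0,0],[0.3,4,85,0,0],[0.3,4,85,0,0]],
])

```text
clock: 68.4
eef_pos: [641.3, 99.7, 367.5]
eef_rot: [-3.14, 0.0, 1.663]
wrist_force: [-0.3, 0.2, -0.3]
finger_gap: 28.1
```

```bash
python3 - <<'E'
from h import *
c,st=shot('wrist','w16.png')
for th in (1.42,1.47,1.52):
    X=-172*np.cos(th)+40*np.sin(th);Z=128+172*np.sin(th)+40*np.cos(th)
    print(th,round(X,1),round(Z,1),proj(c,[[*bw(X,50),Z],[*bw(X,-50),Z]],st).round(0).tolist())
go((*bw(22.5,0),292),np.pi+HA-np.pi/2)
E
```

```text
1.42 13.7 304.1 [[309.0, 150.0], [310.0, 264.0]]
1.47 22.5 303.2 [[320.0, 150.0], [320.0, 263.0]]
1.52 31.2 301.8 [[331.0, 150.0], [330.0, 262.0]]
{'clock': 68.45, 'joints': [0.098, 0.49, 0.911, -0.0, 1.741, 0.006], 'eef_pos': [640.692, 99.972, 368.41], 'eef_rot': [-3.142, 0.0, 1.663], 'wrist_force': [-0.265, -0.379, 0.046], 'finger_gap': 28.056}
-> [ 1.2  0.6 76.4] roll -0.1
```

View pics/w16.png

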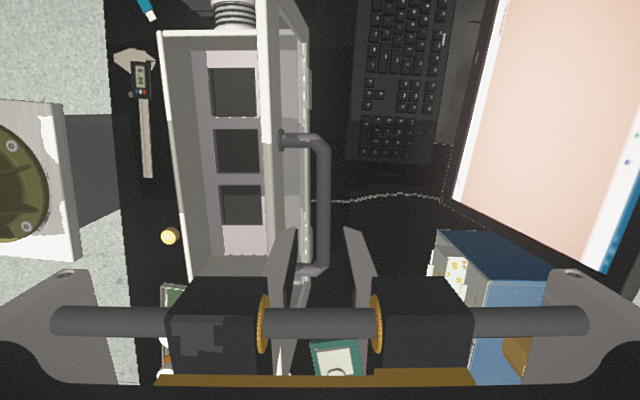

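The bar shows from (322,140) to (322,272), matching 1.47 rad, so the hatch rests on the stay. All three pockets are empty. I'll grip and lift to the stop.

Emit:
send_rows([
  [[0.3,0,1,25,0],[0.3,0,1,45,0],[0.3,0,1,60,0],[0.3,0,1,70,0],[0.3,0,1,76,0],[0.3,0,1,76,0],[0,0,1,76,0],[0,0,1,76,0],[0,0,1,76,0],[0,0,1,76,0]],
], newtons=20)

```text
clock: 69.45
eef_pos: [642.6, 101.4, 293.5]
eef_rot: [3.139, -0.0, 1.664]
wrist_force: [4.8, -0.5, 5.7]
finger_gap: 11.5
```

Emit:
send_rows([
  [[0,0,7,1,0],[0,0,13.9,2.3,0],[0,0,20.8,3.9,0],[0,0,27.6,5.8,0],[0,0,34.3,7.9,0],[0,0,39.3,9.7,0],[0,0,42,10.2,0],[0,0,43,10.3,0],[0,0,43,10.3,0]],
])

```text
clock: 70.35
eef_pos: [684.7, 105.2, 281.5]
eef_rot: [-3.14, 0.0, 1.664]
wrist_force: [-1.5, -2.0, -1.4]
finger_gap: 11.1
```

```bash
python3 - <<'E'
from h import *
s=S();theta(s);print(L(s['eef_pos']))
go((*bw(-100,-252),140),np.pi+HA-np.pi/2)
E
```

```text
{'clock': 70.35, 'joints': [0.1, 0.611, 0.923, -0.0, 1.609, 0.006], 'eef_pos': [684.691, 105.223, 281.487], 'eef_rot': [-3.14, 0.0, 1.664], 'wrist_force': [-1.517, -1.971, -1.386], 'finger_gap': 11.086}
X 66.2 Z 164.5 r 177.3 theta 1.725
[66.17514575 -0.0890561 ]
{'clock': 70.35, 'joints': [0.1, 0.611, 0.923, -0.0, 1.609, 0.006], 'eef_pos': [684.691, 105.223, 281.487], 'eef_rot': [-3.14, 0.0, 1.664], 'wrist_force': [-1.517, -1.971, -1.386], 'finger_gap': 11.086}
-> [-252.  -165.9  141.7] roll -0.0
```

Emit:
send_rows([
  [[0.3,0,0,0,0],[0.3,0,0,0,0],[0.3,0,0,-40,0],[0.3,0,0,-70,0],[0.43,-42,-22,-70,0],[0.43,-84,-50,-70,0],[0.43,-126,-80,-70,0],[0.43,-168,-110,-70,0],[0.43,-210,-140,-70,0],[0.43,-252,-167,-70,0]],
])

```text
clock: 71.35
eef_pos: [543.1, -157.8, 352.6]
eef_rot: [3.14, 0.0, 1.665]
wrist_force: [0.5, -1.1, 0.1]
finger_gap: 40.5
```

Emit:
send_rows([
  [[0.43,0,0,45,0],[0.43,0,0,90,0],[0.43,0,0,135,0],[0.43,0,0,170,0],[0.43,0,0,190,0],[0.43,0,0,205,0],[0.43,0,0,214,0],[0.43,0,0,217,0]],
])

```text
clock: 72.15
eef_pos: [544.4, -156.4, 134.6]
eef_rot: [-3.141, -0.0, 1.664]
wrist_force: [-0.5, 0.2, 0.7]
finger_gap: 40.4
```

Emit:
send_rows([
  [[0,0,0,0,0],[0,0,0,0,0],[0,0,0,0,0],[0,0,0,0,0]],
], newtons=20)

```text
clock: 72.55
eef_pos: [543.8, -156.5, 134.9]
eef_rot: [-3.14, -0.0, 1.664]
wrist_force: [1.2, -4.5, 0.3]
finger_gap: 13.3
```

```bash
python3 - <<'E'
from h import *
s=S();print(L(s['eef_pos']))
E
```

```text
{'clock': 72.55, 'joints': [-0.345, 0.41, 1.562, -0.001, 1.171, -0.438], 'eef_pos': [543.802, -156.52, 134.937], 'eef_rot': [-3.14, -0.0, 1.664], 'wrist_force': [1.212, -4.484, 0.325], 'finger_gap': 13.268}
[ -98.65987777 -247.45249862]
```

Emit:
send_rows([
  [[0,0,4.8,6.4,0],[0,0,9.2,13.6,0],[0,0,12.9,21.3,0],[0,0,15.8,29.3,0],[0,0,17.9,37.5,0],[0,0,19.2,45.9,0],[0,0,19.6,54.4,0],[0,0,19.6,57,0],[0,0,19.6,57,0]],
])

```text
clock: 73.45
eef_pos: [562.8, -154.8, 77.1]
eef_rot: [-3.138, -0.001, 1.664]
wrist_force: [-11.5, -2.3, 1.3]
finger_gap: 13.1
```

```bash
python3 - <<'E'
from h import *
s=S();print(L(s['eef_pos']))
E
```

```text
{'clock': 73.45, 'joints': [-0.331, 0.518, 1.552, -0.001, 1.075, -0.424], 'eef_pos': [562.769, -154.802, 77.071], 'eef_rot': [-3.138, -0.001, 1.664], 'wrist_force': [-11.465, -2.259, 1.337], 'finger_gap': 13.09}
[ -79.61538344 -247.52185073]
```

Emit:
send_rows([
  [[0,0,-1,2,0],[0,0,-2,4,0],[0,0,-2,4,0]],
])

```text
clock: 73.75
eef_pos: [562.7, -155.0, 75.0]
eef_rot: [3.14, 0.001, 1.664]
wrist_force: [-5.5, -0.8, 10.4]
finger_gap: 13.2
```

Emit:
send_rows([
  [[0,0,0,2,0],[0,0,0,2,0]],
])

```text
clock: 73.95
eef_pos: [562.6, -155.2, 72.4]
eef_rot: [3.14, 0.001, 1.664]
wrist_force: [-2.6, -2.1, 4.0]
finger_gap: 13.3
```

Emit:
send_rows([
  [[0.4,0,0,0,0],[0.4,0,0,0,0],[0.4,0,0,0,0],[0.4,0,0,-25,0],[0.4,-4,0,-50,0],[0,-8,0,-50,0],[0,-8,0,-50,0],[0,-8,0,-50,0],[0,-8,0,-46,0],[0,-8,0,-42,0]],
])

```text
clock: 74.95
eef_pos: [562.5, -162.6, 113.0]
eef_rot: [-3.141, -0.0, 1.664]
wrist_force: [0.5, -0.1, -0.4]
finger_gap: 2.0
```

Emit:
send_rows([
  [[0,0,0,4,0],[0,0,0,8,0],[0,0,0,10,0],[0,0,0,12,0],[0,0,0,12,0]],
])

```text
clock: 75.45
eef_pos: [562.7, -162.8, 102.7]
eef_rot: [3.141, 0.0, 1.664]
wrist_force: [-4.7, 3.0, 7.4]
finger_gap: 0.4
```

The knob's top is met at 94.7 mm, against 95 expected, so the stay is fully folded. I'll back off and let the hatch sink shut by itself.

Emit:
send_rows([
  [[0,0,0,-30,0],[0,-30,-10,-70,0],[0,-60,-40,-110,0],[0,-90,-70,-150,0],[0,-110,-100,-190,0],[0,-110,-100,-200,0],[0,-110,-100,-200,0],[0,-110,-100,-200,0],[0,-110,-100,-200,0],[0,-110,-100,-200,0]],
])

```text
clock: 76.45
eef_pos: [473.7, -281.1, 300.8]
eef_rot: [-3.14, -0.001, 1.665]
wrist_force: [0.4, 0.5, -0.2]
finger_gap: 0.4
```

Emit:
send_rows([
  [[0,0,0,0,0],[0,0,0,0,0],[0,0,0,0,0],[0,0,0,0,0],[0,0,0,0,0],[0,0,0,0,0],[0,0,0,0,0],[0,0,0,0,0],[0,0,0,0,0],[0,0,0,0,0]],
])

```text
clock: 77.45
eef_pos: [473.4, -281.7, 302.0]
eef_rot: [3.142, -0.0, 1.664]
wrist_force: [-0.3, -0.8, -0.2]
finger_gap: 0.2
```

Emit:
send_rows([
  [[0,0,0,0,0],[0,0,0,0,0],[0,0,0,0,0],[0,0,0,0,0],[0,0,0,0,0],[0,0,0,0,0],[0,0,0,0,0],[0,0,0,0,0],[0,0,0,0,0],[0,0,0,0,0]],
])

```text
clock: 78.45
eef_pos: [473.5, -281.7, 302.0]
eef_rot: [-3.142, 0.0, 1.664]
wrist_force: [0.4, -0.2, 0.1]
finger_gap: 0.5
```

Emit:
send_rows([
  [[0,0,0,0,0],[0,0,0,0,0],[0,0,0,0,0],[0,0,0,0,0],[0,0,0,0,0],[0,0,0,0,0],[0,0,0,0,0],[0,0,0,0,0],[0,0,0,0,0],[0,0,0,0,0]],
])

```text
clock: 79.45
eef_pos: [473.4, -281.7, 302.1]
eef_rot: [3.142, -0.0, 1.664]
wrist_force: [-0.2, -0.3, 0.2]
finger_gap: 0.6
```

Emit:
send_rows([
  [[0,0,0,0,0],[0,0,0,0,0],[0,0,0,0,0],[0,0,0,0,0],[0,0,0,0,0],[0,0,0,0,0],[0,0,0,0,0],[0,0,0,0,0],[0,0,0,0,0],[0,0,0,0,0]],
])

```text
clock: 80.45
eef_pos: [473.4, -281.7, 302.0]
eef_rot: [-3.142, 0.0, 1.664]
wrist_force: [0.4, 1.3, 0.2]
finger_gap: 0.7
```

Emit:
send_rows([
  [[0,0,0,0,0],[0,0,0,0,0],[0,0,0,0,0],[0,0,0,0,0],[0,0,0,0,0],[0,0,0,0,0],[0,0,0,0,0],[0,0,0,0,0],[0,0,0,0,0],[0,0,0,0,0]],
])

```text
clock: 81.45
eef_pos: [473.4, -281.7, 302.0]
eef_rot: [-3.142, 0.0, 1.664]
wrist_force: [-0.1, -0.7, -0.2]
finger_gap: 0.0
```

Emit:
send_rows([
  [[0,0,0,0,0],[0,0,0,0,0],[0,0,0,0,0],[0,0,0,0,0],[0,0,0,0,0],[0,0,0,0,0],[0,0,0,0,0],[0,0,0,0,0],[0,0,0,0,0],[0,0,0,0,0]],
])

```text
clock: 82.45
eef_pos: [473.4, -281.7, 302.1]
eef_rot: [-3.142, 0.0, 1.664]
wrist_force: [0.4, -0.3, -0.2]
finger_gap: 0.9
```

Emit:
send_rows([
  [[0,0,0,0,0],[0,0,0,0,0],[0,0,0,0,0],[0,0,0,0,0],[0,0,0,0,0],[0,0,0,0,0],[0,0,0,0,0],[0,0,0,0,0],[0,0,0,0,0],[0,0,0,0,0]],
])

```text
clock: 83.45
eef_pos: [473.4, -281.7, 302.0]
eef_rot: [-3.142, -0.0, 1.664]
wrist_force: [-0.2, -0.7, -0.8]
finger_gap: 0.7
```

Emit:
send_rows([
  [[0,0,0,0,0],[0,0,0,0,0],[0,0,0,0,0],[0,0,0,0,0],[0,0,0,0,0],[0,0,0,0,0],[0,0,0,0,0],[0,0,0,0,0],[0,0,0,0,0],[0,0,0,0,0]],
])

```text
clock: 84.45
eef_pos: [473.4, -281.7, 302.1]
eef_rot: [3.142, 0.0, 1.664]
wrist_force: [-0.0, 0.6, -0.1]
finger_gap: 0.5
```

Emit:
send_rows([
  [[0,0,0,0,0],[0,0,0,0,0],[0,0,0,0,0],[0,0,0,0,0],[0,0,0,0,0],[0,0,0,0,0],[0,0,0,0,0],[0,0,0,0,0],[0,0,0,0,0],[0,0,0,0,0]],
])

```text
clock: 85.45
eef_pos: [473.5, -281.7, 302.0]
eef_rot: [-3.142, 0.0, 1.664]
wrist_force: [0.2, 0.6, -0.9]
finger_gap: 0.5
```

Emit:
send_rows([
  [[0,0,0,0,0],[0,0,0,0,0],[0,0,0,0,0],[0,0,0,0,0],[0,0,0,0,0],[0,0,0,0,0],[0,0,0,0,0],[0,0,0,0,0],[0,0,0,0,0],[0,0,0,0,0]],
])

```text
clock: 86.45
eef_pos: [473.5, -281.7, 302.0]
eef_rot: [3.142, 0.0, 1.664]
wrist_force: [0.4, 0.5, -0.1]
finger_gap: 0.5
```

Emit:
send_rows([
  [[0,0,0,0,0],[0,0,0,0,0],[0,0,0,0,0],[0,0,0,0,0],[0,0,0,0,0],[0,0,0,0,0],[0,0,0,0,0],[0,0,0,0,0],[0,0,0,0,0],[0,0,0,0,0]],
])

```text
clock: 87.45
eef_pos: [473.5, -281.7, 302.0]
eef_rot: [-3.142, -0.0, 1.664]
wrist_force: [0.4, 0.4, -0.6]
finger_gap: 0.3
```

Emit:
send_rows([
  [[0,0,0,0,0],[0,0,0,0,0],[0,0,0,0,0],[0,0,0,0,0],[0,0,0,0,0],[0,0,0,0,0],[0,0,0,0,0],[0,0,0,0,0],[0,0,0,0,0],[0,0,0,0,0]],
])

```text
clock: 88.45
eef_pos: [473.5, -281.7, 302.1]
eef_rot: [3.142, 0.0, 1.664]
wrist_force: [0.2, 0.1, 0.4]
finger_gap: 0.5
```

Emit:
send_rows([
  [[0,0,0,0,0],[0,0,0,0,0],[0,0,0,0,0],[0,0,0,0,0],[0,0,0,0,0],[0,0,0,0,0],[0,0,0,0,0],[0,0,0,0,0],[0,0,0,0,0],[0,0,0,0,0]],
])

```text
clock: 89.45
eef_pos: [473.4, -281.7, 302.0]
eef_rot: [-3.142, -0.0, 1.664]
wrist_force: [0.2, 0.7, 0.2]
finger_gap: 0.7
```

Emit:
send_rows([
  [[0,0,0,0,0],[0,0,0,0,0],[0,0,0,0,0],[0,0,0,0,0],[0,0,0,0,0],[0,0,0,0,0],[0,0,0,0,0],[0,0,0,0,0],[0,0,0,0,0],[0,0,0,0,0]],
])

```text
clock: 90.45
eef_pos: [473.4, -281.7, 302.0]
eef_rot: [-3.142, -0.0, 1.664]
wrist_force: [-0.4, 0.6, 0.1]
finger_gap: 0.9
```

Emit:
send_rows([
  [[0,0,0,0,0],[0,0,0,0,0],[0,0,0,0,0],[0,0,0,0,0],[0,0,0,0,0],[0,0,0,0,0],[0,0,0,0,0],[0,0,0,0,0],[0,0,0,0,0],[0,0,0,0,0]],
])

```text
clock: 91.45
eef_pos: [473.5, -281.7, 302.0]
eef_rot: [-3.142, -0.0, 1.664]
wrist_force: [-0.4, 0.7, -0.3]
finger_gap: 0.1
```

```bash
python3 - <<'E'
from h import *
S();t,_=shot('top','t17.png')
for n in ['hatch','hatch_handle','flap','stay','cap_1_top']: print(n,[(np.round(d['rect']).tolist(),round(d['conf'],2)) for d in manip.find_in(n,t)][:4])
E
```

```text
{'clock': 91.45, 'joints': [-0.603, 0.251, 1.379, -0.0, 1.511, -0.697], 'eef_pos': [473.452, -281.668, 302.028], 'eef_rot': [-3.142, -0.0, 1.664], 'wrist_force': [-0.435, 0.731, -0.348], 'finger_gap': 0.148}
hatch [([204.0, 150.0, 167.0, 34.0], 0.75)]
hatch_handle [([208.0, 153.0, 164.0, 34.0], 0.88)]
flap [([166.0, 221.0, 32.0, 31.0], 0.63)]
stay [([359.0, 182.0, 27.0, 55.0], 0.48)]
cap_1_top []
```

Emit:
send_rows([
  [[0,0,0,0,0],[0,0,0,0,0],[0,0,0,0,0],[0,0,0,0,0],[0,0,0,0,0],[0,0,0,0,0],[0,0,0,0,0],[0,0,0,0,0],[0,0,0,0,0],[0,0,0,0,0]],
])

```text
clock: 92.75
eef_pos: [473.5, -281.7, 302.1]
eef_rot: [3.142, -0.0, 1.664]
wrist_force: [0.4, 0.5, 0.1]
finger_gap: 0.7
```

Emit:
send_rows([
  [[0,0,0,0,0],[0,0,0,0,0],[0,0,0,0,0],[0,0,0,0,0],[0,0,0,0,0],[0,0,0,0,0],[0,0,0,0,0],[0,0,0,0,0],[0,0,0,0,0],[0,0,0,0,0]],
])

```text
clock: 93.75
eef_pos: [473.5, -281.7, 302.0]
eef_rot: [3.142, -0.0, 1.664]
wrist_force: [0.7, 0.4, -0.2]
finger_gap: 0.2
```

Emit:
send_rows([
  [[0,0,0,0,0],[0,0,0,0,0],[0,0,0,0,0],[0,0,0,0,0],[0,0,0,0,0],[0,0,0,0,0],[0,0,0,0,0],[0,0,0,0,0],[0,0,0,0,0],[0,0,0,0,0]],
])

```text
clock: 94.75
eef_pos: [473.4, -281.7, 302.1]
eef_rot: [3.142, 0.0, 1.664]
wrist_force: [0.2, 0.4, -0.9]
finger_gap: 0.9
```

Emit:
send_rows([
  [[0,0,0,0,0],[0,0,0,0,0],[0,0,0,0,0],[0,0,0,0,0],[0,0,0,0,0],[0,0,0,0,0],[0,0,0,0,0],[0,0,0,0,0],[0,0,0,0,0],[0,0,0,0,0]],
])

```text
clock: 95.75
eef_pos: [473.4, -281.7, 302.0]
eef_rot: [-3.142, 0.0, 1.664]
wrist_force: [0.6, 1.1, -0.4]
finger_gap: 0.5
```

```bash
python3 - <<'E'
from h import *
t,_=shot('top','t18.png')
for n in ['hatch','hatch_handle','stay']: print(n,[(np.round(d['rect']).tolist(),round(d['conf'],2)) for d in manip.find_in(n,t)][:4])
a=cv2.imread('pics/t17.png').astype(int);b=t['img'][...,::-1].astype(int)
m=(abs(a-b).max(2)>30);v,u=np.nonzero(m);print(m.sum(),u.min(),u.max(),v.min(),v.max())
for th in (.6,.8,1.0,1.2,1.4): print(th,proj(t,[[*bw(-197*np.cos(th),y),128+197*np.sin(th)] for y in (185,-185)]).round(0).tolist())
print('stay folded/raised knob',proj(t,[[*bw(-81,-243),88],[*bw(-101,-243),145]]).round(0).tolist())
E
```

```text
hatch [([209.0, 162.0, 163.0, 32.0], 0.86)]
hatch_handle [([209.0, 164.0, 161.0, 29.0], 0.8), ([345.0, 269.0, 12.0, 13.0], 0.67)]
stay [([360.0, 169.0, 27.0, 66.0], 0.57)]
2813 205 373 152 194
0.6 [[216.0, 242.0], [371.0, 230.0]]
0.8 [[213.0, 231.0], [372.0, 218.0]]
1.0 [[210.0, 216.0], [372.0, 204.0]]
1.2 [[207.0, 200.0], [371.0, 188.0]]
1.4 [[206.0, 182.0], [370.0, 170.0]]
stay folded/raised knob [[381.0, 204.0], [386.0, 208.0]]
```

The hatch is sinking past the stay and is now at about 1.28 rad. I'll keep waiting.

Emit:
send_rows([
  [[0,0,0,0,0],[0,0,0,0,0],[0,0,0,0,0],[0,0,0,0,0],[0,0,0,0,0],[0,0,0,0,0],[0,0,0,0,0],[0,0,0,0,0],[0,0,0,0,0],[0,0,0,0,0]],
])

```text
clock: 96.95
eef_pos: [473.4, -281.7, 302.0]
eef_rot: [-3.142, -0.0, 1.664]
wrist_force: [-0.4, 0.1, 0.5]
finger_gap: 0.4
```

Emit:
send_rows([
  [[0,0,0,0,0],[0,0,0,0,0],[0,0,0,0,0],[0,0,0,0,0],[0,0,0,0,0],[0,0,0,0,0],[0,0,0,0,0],[0,0,0,0,0],[0,0,0,0,0],[0,0,0,0,0]],
])

```text
clock: 97.95
eef_pos: [473.5, -281.7, 302.0]
eef_rot: [-3.142, -0.0, 1.664]
wrist_force: [0.8, 0.1, 0.3]
finger_gap: 0.5
```

Emit:
send_rows([
  [[0,0,0,0,0],[0,0,0,0,0],[0,0,0,0,0],[0,0,0,0,0],[0,0,0,0,0],[0,0,0,0,0],[0,0,0,0,0],[0,0,0,0,0],[0,0,0,0,0],[0,0,0,0,0]],
])

```text
clock: 98.95
eef_pos: [473.4, -281.7, 302.0]
eef_rot: [-3.142, -0.0, 1.664]
wrist_force: [-0.1, 0.2, -0.6]
finger_gap: 0.5
```

Emit:
send_rows([
  [[0,0,0,0,0],[0,0,0,0,0],[0,0,0,0,0],[0,0,0,0,0],[0,0,0,0,0],[0,0,0,0,0],[0,0,0,0,0],[0,0,0,0,0],[0,0,0,0,0],[0,0,0,0,0]],
])

```text
clock: 99.95
eef_pos: [473.4, -281.7, 302.1]
eef_rot: [3.142, -0.0, 1.664]
wrist_force: [0.2, -0.4, 1.1]
finger_gap: 0.8
```

Emit:
send_rows([
  [[0,0,0,0,0],[0,0,0,0,0],[0,0,0,0,0],[0,0,0,0,0],[0,0,0,0,0],[0,0,0,0,0],[0,0,0,0,0],[0,0,0,0,0],[0,0,0,0,0],[0,0,0,0,0]],
])

```text
clock: 100.95
eef_pos: [473.5, -281.7, 302.0]
eef_rot: [-3.142, 0.0, 1.664]
wrist_force: [-0.5, -0.6, -0.1]
finger_gap: 0.7
```

Emit:
send_rows([
  [[0,0,0,0,0],[0,0,0,0,0],[0,0,0,0,0],[0,0,0,0,0],[0,0,0,0,0],[0,0,0,0,0],[0,0,0,0,0],[0,0,0,0,0],[0,0,0,0,0],[0,0,0,0,0]],
])

```text
clock: 101.95
eef_pos: [473.5, -281.6, 302.0]
eef_rot: [-3.142, -0.0, 1.664]
wrist_force: [-1.2, -0.2, 0.3]
finger_gap: 0.7
```

Emit:
send_rows([
  [[0,0,0,0,0],[0,0,0,0,0],[0,0,0,0,0],[0,0,0,0,0],[0,0,0,0,0],[0,0,0,0,0],[0,0,0,0,0],[0,0,0,0,0],[0,0,0,0,0],[0,0,0,0,0]],
])

```text
clock: 102.95
eef_pos: [473.4, -281.7, 302.1]
eef_rot: [3.142, 0.0, 1.664]
wrist_force: [0.4, -0.4, -0.4]
finger_gap: 0.8
```

Emit:
send_rows([
  [[0,0,0,0,0],[0,0,0,0,0],[0,0,0,0,0],[0,0,0,0,0],[0,0,0,0,0],[0,0,0,0,0],[0,0,0,0,0],[0,0,0,0,0],[0,0,0,0,0],[0,0,0,0,0]],
])

```text
clock: 103.95
eef_pos: [473.4, -281.7, 302.1]
eef_rot: [3.142, 0.0, 1.664]
wrist_force: [-0.2, 0.5, 0.0]
finger_gap: 0.2
```

Emit:
send_rows([
  [[0,0,0,0,0],[0,0,0,0,0],[0,0,0,0,0],[0,0,0,0,0],[0,0,0,0,0],[0,0,0,0,0],[0,0,0,0,0],[0,0,0,0,0],[0,0,0,0,0],[0,0,0,0,0]],
])

```text
clock: 104.95
eef_pos: [473.4, -281.7, 302.1]
eef_rot: [3.142, 0.0, 1.664]
wrist_force: [-0.3, -1.0, -1.2]
finger_gap: 0.8
```

Emit:
send_rows([
  [[0,0,0,0,0],[0,0,0,0,0],[0,0,0,0,0],[0,0,0,0,0],[0,0,0,0,0],[0,0,0,0,0],[0,0,0,0,0],[0,0,0,0,0],[0,0,0,0,0],[0,0,0,0,0]],
])

```text
clock: 105.95
eef_pos: [473.4, -281.7, 302.1]
eef_rot: [3.142, 0.0, 1.664]
wrist_force: [0.9, -0.6, -0.3]
finger_gap: 0.3
```

Emit:
send_rows([
  [[0,0,0,0,0],[0,0,0,0,0],[0,0,0,0,0],[0,0,0,0,0],[0,0,0,0,0],[0,0,0,0,0],[0,0,0,0,0],[0,0,0,0,0],[0,0,0,0,0],[0,0,0,0,0]],
])

```text
clock: 106.95
eef_pos: [473.4, -281.7, 302.0]
eef_rot: [-3.142, -0.0, 1.664]
wrist_force: [-1.0, -0.0, -0.2]
finger_gap: 0.4
```

Emit:
send_rows([
  [[0,0,0,0,0],[0,0,0,0,0],[0,0,0,0,0],[0,0,0,0,0],[0,0,0,0,0],[0,0,0,0,0],[0,0,0,0,0],[0,0,0,0,0],[0,0,0,0,0],[0,0,0,0,0]],
])

```text
clock: 107.95
eef_pos: [473.4, -281.7, 302.0]
eef_rot: [-3.142, -0.0, 1.664]
wrist_force: [0.4, -0.2, 0.3]
finger_gap: 0.3
```

```bash
python3 - <<'E'
from h import *
S();t,_=shot('top','t19.png')
for n in ['hatch','stay','flap','specimen','objective_can']: print(n,[(np.round(d['rect']).tolist(),round(d['conf'],2)) for d in manip.find_in(n,t)][:2])
a=cv2.imread('pics/top0.png')[165:262,215:375].astype(int);b=t['img'][165:262,215:375,::-1].astype(int)
m=abs(a-b).max(2)>40;print(m.sum());v,u=np.nonzero(m);print(np.bincount(v//10),np.bincount(u//10))
go((*bw(-172,-30),200),np.pi+HA-np.pi/2)
E
```

```text
{'clock': 107.95, 'joints': [-0.603, 0.251, 1.379, 0.0, 1.511, -0.697], 'eef_pos': [473.424, -281.671, 302.031], 'eef_rot': [-3.142, -0.0, 1.664], 'wrist_force': [0.445, -0.172, 0.308], 'finger_gap': 0.268}
hatch [([220.0, 172.0, 148.0, 82.0], 0.87)]
stay [([362.0, 169.0, 24.0, 54.0], 0.74)]
flap [([163.0, 222.0, 34.0, 29.0], 0.8)]
specimen []
objective_can [([344.0, 144.0, 16.0, 14.0], 0.59), ([160.0, 166.0, 231.0, 92.0], 0.17)]
2159
[ 22 181 400  41  38  24 284 539 530 100] [171  72  90  85 113 171 213 204 205 214 161  85  79  90 120  86]
{'clock': 108.25, 'joints': [-0.603, 0.251, 1.379, -0.0, 1.511, -0.697], 'eef_pos': [473.454, -281.699, 302.058], 'eef_rot': [3.142, 0.0, 1.664], 'wrist_force': [0.145, -0.308, 0.015], 'finger_gap': 0.293}
-> [335.5   8.3 102. ] roll -0.0
```

The hatch is nearly shut. I'll press gently on the handle bar; with the hatch shut its top is at 174 mm, so the TCP should stop at 182 mm.

Emit:
send_rows([
  [[0,45,2,0,0],[0,90,4,0,0],[0,135,6,0,0],[0,180,8,0,0],[0,225,8,20,0],[0,270,8,40,0],[0,315,8,60,0],[0,350,8,75,0],[0,365,8,85,0],[0,365,8,90,0]],
])

```text
clock: 109.25
eef_pos: [446.8, 84.0, 211.3]
eef_rot: [-3.141, -0.0, 1.667]
wrist_force: [-0.4, 0.6, -0.2]
finger_gap: 0.3
```

Emit:
send_rows([
  [[0,0,0,4,0],[0,0,0,8,0],[0,0,0,12,0],[0,0,0,16,0],[0,0,0,20,0],[0,0,0,24,0],[0,0,0,27,0],[0,0,0,29,0],[0,0,0,30,0]],
])

```text
clock: 110.15
eef_pos: [447.4, 82.5, 181.8]
eef_rot: [3.142, -0.0, 1.664]
wrist_force: [0.2, -0.7, -0.0]
finger_gap: 0.8
```

Emit:
send_rows([
  [[0,0,0,0.5,0],[0,0,0,1,0],[0,0,0,1.5,0],[0,0,0,1.5,0]],
])

```text
clock: 110.55
eef_pos: [447.3, 82.5, 180.6]
eef_rot: [-3.142, 0.0, 1.664]
wrist_force: [-2.2, 0.7, 1.7]
finger_gap: 0.5
```

Emit:
send_rows([
  [[0,0,0,1,0],[0,0,0,2,0],[0,0,0,2,0]],
])

```text
clock: 110.85
eef_pos: [447.1, 82.5, 178.6]
eef_rot: [-3.141, -0.0, 1.664]
wrist_force: [-5.3, 0.0, 4.7]
finger_gap: 0.5
```

Emit:
send_rows([
  [[0,0,0,0,0],[0,0,0,-30,0],[0,0,0,-80,0],[0,0,0,-130,0],[0,-50,-30,-150,0],[0,-100,-40,-150,0],[0,-150,-40,-150,0],[0,-200,-40,-150,0],[0,-250,-40,-150,0],[0,-300,-40,-150,0]],
])

```text
clock: 111.85
eef_pos: [434.2, -211.0, 328.6]
eef_rot: [3.141, 0.0, 1.664]
wrist_force: [1.0, 0.0, 1.0]
finger_gap: -0.0
```

Emit:
send_rows([
  [[0,-45,-5,0,0],[0,-90,-5,0,0],[0,-115,-5,0,0],[0,-115,-5,0,0],[0,-115,-5,0,0]],
])

```text
clock: 112.35
eef_pos: [440.2, -323.8, 328.0]
eef_rot: [-3.141, -0.001, 1.664]
wrist_force: [-0.8, 0.4, -0.2]
finger_gap: 0.5
```

```bash
python3 - <<'E'
from h import *
S();c,st=shot('wrist','w20.png')
q=proj(c,[[*tw(sx*72,sy*105),16] for sx in (-1,1) for sy in (-1,1)],st);l,t=q.min(0).astype(int);r,b=q.max(0).astype(int);print(l,t,r,b)
discs(c,st,89,(max(l-10,0),max(t-40,0),r+10,b+60))
t,_=shot('top','t20.png')
for n in ['hatch','stay','flap','specimen','objective_can']: print(n,[(np.round(d['rect']).tolist(),round(d['conf'],2)) for d in manip.find_in(n,t)][:2])
a=cv2.imread('pics/top0.png').astype(int);b=t['img'][...,::-1].astype(int)
for nm,(l,tp,r,bt) in dict(spec=(340,262,362,286),can=(338,138,368,166),hatchfront=(218,235,372,262),stay=(360,165,392,245)).items(): print(nm,(abs(a-b)[tp:bt,l:r].max(2)>40).sum())
E
```

```text
{'clock': 112.35, 'joints': [-0.701, 0.233, 1.343, 0.0, 1.566, -0.794], 'eef_pos': [440.162, -323.751, 328.028], 'eef_rot': [-3.141, -0.001, 1.664], 'wrist_force': [-0.761, 0.352, -0.197], 'finger_gap': 0.514}
251 68 355 210
[ 273   94   36   37 1045] [290.5 112. ] [ 393.6 -244.9   89. ] tray [-15.6  46.8] box [-256.5 -321.4]
[298 135  34  35 956] [314.7 151.9] [ 430.8 -295.1   89. ] tray [24.2 -1.4] box [-224.2 -374.8]
[262 166  34  34 914] [278.3 182.7] [ 382.8 -343.7   89. ] tray [-21.2 -52.4] box [-276.6 -418.7]
hatch [([223.0, 174.0, 146.0, 84.0], 0.63), ([389.0, 233.0, 75.0, 58.0], 0.39)]
stay [([362.0, 170.0, 28.0, 68.0], 0.74), ([160.0, 170.0, 230.0, 89.0], 0.25)]
flap [([166.0, 224.0, 31.0, 28.0], 0.72)]
specimen [([406.0, 258.0, 18.0, 16.0], 0.58), ([346.0, 270.0, 11.0, 9.0], 0.54)]
objective_can [([345.0, 142.0, 16.0, 16.0], 0.54), ([443.0, 262.0, 19.0, 22.0], 0.32)]
spec 93
can 0
hatchfront 33
stay 7
```

The bottles and the bystanders are where they should be. The handle press, though, ended below the nominal height with some sideways force, so the tip may have slipped off the bar. I'll check closure directly by pressing on the hatch frame, where the face is at 132 mm and the TCP should stop at 140 mm.

Emit:
send_rows([
  [[0,45,5,0,0],[0,90,10,0,0],[0,135,15,0,0],[0,180,20,20,0],[0,225,26,50,0],[0,265,31,85,0],[0,284,33,120,0],[0,284,33,150,0],[0,284,33,168,0],[0,284,33,174,0]],
])

```text
clock: 113.7
eef_pos: [445.8, -37.3, 153.1]
eef_rot: [-3.139, -0.001, 1.665]
wrist_force: [0.2, -0.5, -0.1]
finger_gap: 0.1
```

Emit:
send_rows([
  [[0,0,0,2,0],[0,0,0,4,0],[0,0,0,6,0],[0,0,0,8,0],[0,0,0,10,0],[0,0,0,12,0],[0,0,0,13,0],[0,0,0,13,0]],
])

```text
clock: 114.5
eef_pos: [446.5, -37.9, 141.4]
eef_rot: [-3.141, -0.0, 1.664]
wrist_force: [-0.1, -0.1, 0.2]
finger_gap: 0.7
```

Emit:
send_rows([
  [[0,0,0,1,0],[0,0,0,2,0],[0,0,0,2,0]],
])

```text
clock: 114.8
eef_pos: [446.5, -37.9, 139.4]
eef_rot: [-3.141, -0.0, 1.664]
wrist_force: [-0.7, 0.4, 0.2]
finger_gap: 0.7
```

Emit:
send_rows([
  [[0,0,0,1,0],[0,0,0,2,0],[0,0,0,2,0]],
])

```text
clock: 115.1
eef_pos: [446.6, -37.9, 137.5]
eef_rot: [-3.142, 0.0, 1.664]
wrist_force: [-1.5, 0.0, 2.7]
finger_gap: 0.6
```

Emit:
send_rows([
  [[0,0,0,1,0],[0,0,0,2,0],[0,0,0,2,0]],
])

```text
clock: 115.4
eef_pos: [446.6, -37.9, 135.6]
eef_rot: [3.142, 0.0, 1.664]
wrist_force: [-2.3, -0.4, 4.6]
finger_gap: 0.0
```

Emit:
send_rows([
  [[0,0,0,1,0],[0,0,0,2,0],[0,0,0,2,0],[0,0,0,2,0]],
])

```text
clock: 115.8
eef_pos: [446.5, -37.9, 133.8]
eef_rot: [3.142, 0.0, 1.664]
wrist_force: [-3.8, -0.4, 8.1]
finger_gap: 0.4
```

Emit:
send_rows([
  [[0,0,0,1,0],[0,0,0,1,0],[0,0,0,1,0]],
])

```text
clock: 116.1
eef_pos: [446.6, -37.9, 132.9]
eef_rot: [3.142, 0.0, 1.664]
wrist_force: [-4.5, -0.9, 9.4]
finger_gap: 0.2
```

```bash
python3 - <<'E'
from h import *
s=S();print(L(s['eef_pos']))
c,st=shot('wrist','w21.png')
P=[[*bw(-197,y),132] for y in (185,60,0,-60,-185)];print(proj(c,P,st).round(0).tolist(),proj(c,[[*bw(0,-185),132],[*bw(-172,-50),168],[*bw(-172,50),168]],st).round(0).tolist())
im=c['img'].mean(2).astype(int)
for v in (60,100,140,180,220): print(v,im[v,200:420:6].tolist())
E
```

```text
{'clock': 116.1, 'joints': [-0.166, 0.164, 1.89, -0.0, 1.087, -0.26], 'eef_pos': [446.554, -37.917, 132.918], 'eef_rot': [3.142, 0.0, 1.664], 'wrist_force': [-4.491, -0.899, 9.37], 'finger_gap': 0.168}
[-184.34584606 -120.24496409]
[[291.0, -410.0], [294.0, -100.0], [296.0, 34.0], [298.0, 147.0], [302.0, 328.0]] [[577.0, 325.0], [347.0, 134.0], [353.0, -135.0]]
60 [101, 132, 42, 25, 24, 29, 29, 29, 29, 25, 21, 31, 30, 37, 35, 42, 35, 209, 208, 211, 208, 205, 82, 104, 112, 99, 76, 180, 190, 190, 192, 189, 190, 189, 192, 191, 191]
100 [121, 130, 39, 18, 26, 30, 37, 17, 30, 21, 30, 34, 32, 22, 26, 31, 27, 133, 135, 136, 138, 138, 53, 66, 113, 98, 88, 213, 212, 212, 212, 214, 214, 210, 211, 210, 210]
140 [34, 24, 27, 28, 32, 26, 16, 27, 26, 28, 24, 33, 18, 21, 30, 30, 35, 131, 134, 137, 137, 95, 60, 67, 65, 65, 124, 188, 190, 192, 194, 191, 193, 194, 195, 191, 194]
180 [19, 27, 27, 24, 9, 18, 26, 26, 29, 23, 26, 27, 24, 29, 31, 34, 35, 134, 140, 137, 134, 137, 142, 139, 137, 133, 123, 194, 193, 191, 193, 191, 191, 193, 196, 190, 193]
220 [34, 28, 16, 26, 188, 201, 198, 210, 184, 30, 39, 30, 37, 35, 31, 35, 36, 127, 136, 137, 138, 137, 136, 137, 139, 140, 197, 207, 206, 206, 209, 209, 211, 209, 210, 207, 209]
```

The handle and the frame both met first contact 1–2 mm below nominal and then gave like a spring. That is the hatch against its soft closed stop, so it is fully shut. I'll retreat, make a last check and hand in.

Emit:
send_rows([
  [[0,0,0,-3,0],[0,0,0,-8,0],[0,0,0,-40,0],[0,0,0,-90,0],[0,0,0,-140,0],[0,-50,-10,-190,0],[0,-100,-20,-195,0],[0,-150,-20,-195,0],[0,-200,-20,-195,0],[0,-250,-20,-195,0]],
])

```text
clock: 117.15
eef_pos: [448.1, -272.5, 328.0]
eef_rot: [3.141, 0.001, 1.664]
wrist_force: [0.1, 1.0, 0.1]
finger_gap: 0.4
```

Emit:
send_rows([
  [[0,-30,-10,0,0],[0,-30,-10,0,0],[0,-30,-10,0,0],[0,-30,-10,0,0],[0,-30,-10,0,0],[0,-30,-10,0,0],[0,-30,-10,0,0],[0,-30,-10,0,0],[0,-30,-10,0,0],[0,-30,-10,0,0]],
])

```text
clock: 118.15
eef_pos: [441.2, -301.2, 327.5]
eef_rot: [3.142, -0.0, 1.664]
wrist_force: [1.1, -0.5, 0.7]
finger_gap: 0.4
```

```bash
python3 - <<'E'
from h import *
S();c,st=shot('wrist','w22.png')
q=proj(c,[[*tw(sx*72,sy*105),16] for sx in (-1,1) for sy in (-1,1)],st);l,t=q.min(0).astype(int);r,b=q.max(0).astype(int)
discs(c,st,89,(max(l-10,0),max(t-40,0),r+10,b+60))
t,_=shot('top','t22.png')
for n in ['hatch','stay','flap','specimen','objective_can']: print(n,[(np.round(d['rect']).tolist(),round(d['conf'],2)) for d in manip.find_in(n,t)][:2])
a=cv2.imread('pics/top0.png').astype(np.float32);b=t['img'][...,::-1].astype(np.float32)
for l,tp,r,bt in [(262,232,330,260),(225,165,365,190)]:
    print(cv2.phaseCorrelate(a[tp:bt,l:r,1].copy(),b[tp:bt,l:r,1].copy()))
E
```

```text
{'clock': 118.15, 'joints': [-0.668, 0.204, 1.379, 0.0, 1.558, -0.761], 'eef_pos': [441.203, -301.183, 327.452], 'eef_rot': [3.142, -0.0, 1.664], 'wrist_force': [1.051, -0.547, 0.662], 'finger_gap': 0.389}
[ 272  111   35   36 1018] [288.8 128.6] [ 394.  -244.5   89. ] tray [-15.2  47.3] box [-256. -321.]
[296 151  34  34 923] [312.7 167.6] [ 431.1 -294.9   89. ] tray [24.5 -1.1] box [-223.8 -374.7]
[261 182  32  32 852] [276.5 197.7] [ 382.7 -343.6   89. ] tray [-21.3 -52.3] box [-276.6 -418.6]
hatch [([219.0, 171.0, 149.0, 87.0], 0.79), ([165.0, 224.0, 33.0, 27.0], 0.57)]
stay [([358.0, 170.0, 27.0, 66.0], 0.49)]
flap [([163.0, 223.0, 38.0, 29.0], 0.7), ([219.0, 170.0, 152.0, 89.0], 0.46)]
specimen []
objective_can [([346.0, 144.0, 14.0, 14.0], 0.77), ([385.0, 234.0, 77.0, 55.0], 0.73)]
((-0.02351746889030437, -0.05862451145131864), 1.0222242697521493)
((0.002722376776858937, 0.4924540511063622), 0.9989481740527683)
```

The hatch handle area matches the first picture to within 0.06 px, and the detector's hatch box is back where it started. All bottles stand on the tray with caps at the home height, and the flap is still open.

```bash
python3 -c "
from h import *
t,_=shot('top');a=cv2.imread('pics/top0.png')[268:284,342:360];print('spec shift',cv2.phaseCorrelate(a[...,1].astype(np.float32),t['img'][268:284,342:360,1].astype(np.float32)))
print(manip.sign_off())"
```

```text
spec shift ((-0.15785619380266525, -0.08958529729458498), 1.1139278941684299)
the job is handed in; nothing more can be done
None
```

The job is done and handed in at about 118 s: the flap is open, all three bottles stand capped on the spill tray, the stay is folded and the hatch is shut. No verdict came back.

**What I did:**
- I tipped the flap open with the hatch still shut.
- I raised the hatch onto its stay and moved the three bottles to the tray while it was propped.
- I pressed all three caps, lifted the hatch, folded the stay and let the hatch sink shut.

**Last checks:**
- **Bottles:** all three stand apart on the tray, and each cap stopped at the same 89 mm home height with 17–26 N on it.
- **Stay:** the knob's top was at 94.7 mm, against 95 mm when folded.
- **Hatch:** the handle area matches the starting picture to within 0.1 px.
- **Flap and bystanders:** the flap still shows open, and the specimen and canister have not moved.

**What went wrong or disagreed:**
- **Bottle 2 fell over on the tray.** I probably let it go a little above the floor, since bottle 3 later needed lowering about 12 mm further than I had planned. I picked it up by its cap, swung it upright and reset it. Bottle 1 also shifted about 2–3 cm, but stayed upright.
- **Unexplained force:** I saw 34 N at the wrist when reaching into the box for bottle 3, and I don't know what it touched. It was under the 40 N limit.
- **Hatch press height:** it met my finger 1–2 mm below the expected height and then gave several millimetres more under up to 9 N, rather than stopping hard. I took that as its soft closed stop.
- **Detector:** it missed the specimen in the last picture, so I checked it by comparing pictures instead.

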